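Clear, load and lock the tin tray

ROBOT

A 7-joint arm with a two-finger parallel gripper is mounted at the origin on the work surface. World frame = base frame: x ahead of the robot, y to its left, z up, the work surface at z = 0. Lengths are in m, angles in rad, forces in N, time in s.
With the tool pointing down it reaches from about 0.425 to 0.925 m from the base axis. Payload 6.8 kg.
Tool frame: the origin (TCP) lies on the centre line of the jaws, within the pads' length; the fingertips stand 19 mm ahead of it and the grasp point (between the pads) is the TCP (tcp_to_tips is the distance from the TCP to the fingertips, in m); x points along the fingers, y is the direction in which the jaws open and shut, and the axes are right-handed (so a half turn about x gives the same grasp; the last joint's range is limited). The gripper opens to 85 mm and grips with 20 to 120 N. Pads are 22 mm wide; open, the fingers measure 114 mm over their backs; the gripper's body (76 mm by 85 mm) begins 54 mm behind the grasp point. The pads swing forward as they close: fully open they stand 13 mm farther back than shut.
Start: joints at [-1.329, 0.477, 0.022, 1.555, -0.011, 1.109, -0.083], TCP at [0.231, 0.634, 0.25] pointing down, gripper open.
Joint ranges: [-2.96, 2.96], [-0.34, 2.1], [-1.41, 1.46], [0.24, 2.44], [-1.37, 4.51], [0.17, 1.92], [-2.96, 2.96]. Speed limits (rad/s): [2.39, 2.39, 3.14, 3.14, 3.14, 3.14, 3.14].

INTERFACE

Orientations are given as a unit quaternion [w, x, y, z].
In Python, from station import get_obs, read_camera, hand_in, spot_in, cut_out, tcp_to_tips gives the robot as it stands.
- The arm moves only by the shell command python3 -m jog 'ROWS' [FORCE]. ROWS is JSON, a list of rows, each an object of numbers: "gripper": the closure, from 0 (fully open) to 1 (shut); "dx", "dy", "dz": the shift along the world's x, y, z in m; "rx", "ry", "rz": the turn, a rotation vector about the world's x, y, z in degrees. In form: [{"gripper": .., "dx": .., "dy": .., "dz": .., "rx": .., "ry": .., "rz": ..}, ...]. A call has 1 to 10 rows; each row is the pose to reach, as a shift and turn from the pose commanded when the call began; what a row does not reach only later rows make up. A row lasts 1/10 s, in which the tool goes at most 50 mm and 8.59 degrees, less where a joint would pass 70% of its speed; a pose out of reach is approached as far as the arm can. A call with a gripper value outside its range is refused whole. The fingers move at their own pace and stop on an object; FORCE is the grip in N (left out, the last holds). Time passes only in rows, so rows that repeat a pose let the fingers close. It gives the time, the measured TCP pose, the force and the opening at its end, in the units of the state.
- get_obs(): the state, without advancing time (a new reading comes with each control period).
- read_camera(name): name is "scene" or "top" or "wrist"; returns a dict with "pixels" (420x560x3 uint8, blue, green, red), "range_z" (420x560 float32, m along the optical axis (not along the pixel's ray), 0 where there is no reading), "camera_matrix" (3x3 intrinsics, pixels), "D" ([k1, k2, p1, p2, k3] as OpenCV has them; the pictures are not rectified), "cam_to_world" (4x4, takes a point from camera to world coordinates). Camera axes: x right, y down, z forward; pixel columns grow to the right and rows downward; lengths in m; the calibration is good to about 2 mm. A picture is of the moment at which its call begins.
- hand_in(): hands the job in, once; it reports no verdict.
Trained networks look in the newest picture that a camera, given by its name, has taken for a name from the list of things; names that differ only in an ending like _2 or _b are one class to them, and where a whole thing is asked for, a point or a joint stands for the part that bears it (a point fixed in the world has none). Each returns a list of dicts, best first, with "conf" (0 to 1); they miss things now and then, are a little off and sometimes report something else, mostly with a low value. They report only what shows in the picture. A call takes as long as a camera call. They do not tell look-alikes from the thing itself.
- spot_in(camera, label): "box" ([centre column, centre row, width, height] in pixels, round what is visible of it).
- cut_out(camera, label): "mask" (420x560 bool, what is visible of it) and "box" ([centre column, centre row, width, height] in pixels, round what is visible of it).
The state is a dict: "t": time; "q": joint angles; "joint_vel": joint speeds; "joint_torque": joint torques, N m; "eef_pos": TCP position; "tool_rot": TCP orientation; "contact_force": force on the tool from outside, world axes, zero at the start; "torque": the same for the moment, N m; "gripper_width": opening from 0.0 (shut) to 1.0 (fully open).
Only numpy, scipy, OpenCV 4.12 (cv2) and the standard library are available. Lean on these libraries where they do the work, as an engineer would, in place of code of your own. Each camera call takes 0.05 s, during which the arm holds its last target. There are 200 camera calls.

TASK

First clear every orange-banded carton that stands on the steel tray or just beyond it into the green crate. Then lay all the blue hexagonal tins side by side across the yellow strip of the tray, each centred on the strip with its length running front to back and turned so that its labelled flat faces up, with the hold-down bar still swung open. Finally turn the lock collar by its red knob until the bar is fully round over the tins, with its red tip on the red mark, and leave the other things on the table as they are.

Things in the scene. Friction and masses are not known exactly. Their poses are not given: they have to be found in the camera images.
- tray_mid (a point): Middle of the upper face of the steel tray's floor (z up). The tray is fixed: a plate 130 mm deep (its x, front to back, +x away from the robot) by 285 mm wide (its y), upper face 8 mm above the table, no lips at front or back. A yellow strip 60 mm wide in x runs along y through this point, from y = -105 to +95 mm. At y = +113 mm stands a grey rest with a red stripe (36 x 10 mm, top 50 mm above the floor plate); at y = -135 mm the grey post (radius 22 mm) of the lock collar.
- tray_pivot (a point): Point on the vertical axis of the lock collar, at the underside of the collar (58 mm above the table); axes as the tray's. The collar (radius 26 mm) carries a flat aluminium hold-down bar 18 mm wide, reaching 257 mm from the axis with a red tip, underside 60 mm and top 70 mm above the table. A steel post end stands up to 82 mm at the axis.
- lock (a joint): Angle of the lock collar in rad, growing anticlockwise seen from above. The bar points along the direction (joint - 0.30) rad from the tray's +x axis. 0 = fully open (stop, bar pointing away from the robot); 1.87 = locked (stop, bar along the tray's +y, over the yellow strip, its red tip over the red stripe of the rest). It stays where it is left; turning it takes about 0.12 N m (1.2 N at the knob).
- lock_knob (a point): Middle of the gripping height of the upright red round knob on the bar, 100 mm from the collar axis: 18 mm in diameter, rising from the bar's top (70 mm above the table) to 110 mm; this point is 90 mm above the table.
- crate: Fixed shallow green plastic crate, 250 mm (its x) by 120 mm (its y), walls 30 mm high and 5 mm thick, floor 5 mm thick. Origin at the centre of its underside, on the table.
- tin1_c (a point): Centre of a blue hexagonal tin, 60 mm long along its x (flat ends, steel lid band at +x), 40 mm across flats, 46 mm across corners, 140 g (may be absent; at most three tins are present). It lies on one of its six flats, so its centre is 20 mm above what it lies on. Its z axis points out of the one flat that bears the white label with a red line; it starts with the label turned away from up.
- tin2_c (a point): Centre of a blue hexagonal tin, 60 mm long along its x (flat ends, steel lid band at +x), 40 mm across flats, 46 mm across corners, 140 g (may be absent; at most three tins are present). It lies on one of its six flats, so its centre is 20 mm above what it lies on. Its z axis points out of the one flat that bears the white label with a red line; it starts with the label turned away from up.
- tin3_c (a point): Centre of a blue hexagonal tin, 60 mm long along its x (flat ends, steel lid band at +x), 40 mm across flats, 46 mm across corners, 140 g (may be absent; at most three tins are present). It lies on one of its six flats, so its centre is 20 mm above what it lies on. Its z axis points out of the one flat that bears the white label with a red line; it starts with the label turned away from up.
- tin4_c (a point): Centre of a blue hexagonal tin, 60 mm long along its x (flat ends, steel lid band at +x), 40 mm across flats, 46 mm across corners, 140 g (may be absent; at most three tins are present). It lies on one of its six flats, so its centre is 20 mm above what it lies on. Its z axis points out of the one flat that bears the white label with a red line; it starts with the label turned away from up.
- carton1_c (a point): Centre of a cardboard carton with an orange band, 50 x 50 mm (its x, y) and 90 mm tall (its z), 120 g (may be absent; two or three are present). It starts upright on the tray or on the table just beyond it, in the way of the tins or the bar.
- carton2_c (a point): Centre of a cardboard carton with an orange band, 50 x 50 mm (its x, y) and 90 mm tall (its z), 120 g (may be absent; two or three are present). It starts upright on the tray or on the table just beyond it, in the way of the tins or the bar.
- carton3_c (a point): Centre of a cardboard carton with an orange band, 50 x 50 mm (its x, y) and 90 mm tall (its z), 120 g (may be absent; two or three are present). It starts upright on the tray or on the table just beyond it, in the way of the tins or the bar.
- by_can: Bystander, to be left alone: yellow-labelled food can, 60 mm wide, 100 mm tall.
- by_bottle: Bystander, to be left alone: bottle with blue cap, 64 mm wide, 150 mm tall.
- by_mug: Bystander, to be left alone: small white mug, 66 mm wide, 60 mm tall.
- by_tape: Bystander, to be left alone: grey roll of tape lying flat, 90 mm wide, 24 mm tall.
- by_driver: Bystander, to be left alone: screwdriver lying on the table.
- by_jar: Bystander, to be left alone: jar with brass lid, 70 mm wide, 90 mm tall.
Not all that is in view belongs to the job. What is shaped like the part that bears carton3_c but pink is not meant.

How it is judged:
On the way, in this order (a step that is already met when the one before it is completed fails the run):
1. every carton is in the green crate (x of carton1_c in the frame of crate between -0.1 and 0.1 m and y of carton1_c in the frame of crate between -0.035 and 0.035 m and height (world z) of each of carton1_c, carton2_c, carton3_c below 0.06 m and x of carton2_c in the frame of crate between -0.1 and 0.1 m and y of carton2_c in the frame of crate between -0.035 and 0.035 m and x of carton3_c in the frame of crate between -0.1 and 0.1 m and y of carton3_c in the frame of crate between -0.035 and 0.035 m), for 0.2 s.
2. every tin lies label up across the yellow strip, with the bar still open (x of tin1_c in the frame of tray_mid between -0.02 and 0.02 m and y of tin1_c in the frame of tray_mid between -0.1 and 0.1 m and z of tin1_c in the frame of tray_mid between 0.014 and 0.026 m and angle between each of tin1_c, tin2_c, tin3_c, tin4_c's own z axis and vertical below 0.2 rad and angle between the x axis of each of tin1_c, tin2_c, tin3_c, tin4_c and the x axis of tray_mid, either way round below 0.35 rad and x of tin2_c in the frame of tray_mid between -0.02 and 0.02 m and y of tin2_c in the frame of tray_mid between -0.1 and 0.1 m and z of tin2_c in the frame of tray_mid between 0.014 and 0.026 m and x of tin3_c in the frame of tray_mid between -0.02 and 0.02 m and y of tin3_c in the frame of tray_mid between -0.1 and 0.1 m and z of tin3_c in the frame of tray_mid between 0.014 and 0.026 m and x of tin4_c in the frame of tray_mid between -0.02 and 0.02 m and y of tin4_c in the frame of tray_mid between -0.1 and 0.1 m and z of tin4_c in the frame of tray_mid between 0.014 and 0.026 m and value of joint lock below 1 rad), for 0.2 s.
3. the lock collar is turned to its locked mark (value of joint lock above 1.8 rad), for 0.2 s.
At the end, for the whole second after the job is handed in: Cartons wholly inside the crate. Tins on the tray floor, centre within 20 mm of the strip's centre line and 100 mm of mid tray along it, length within 0.35 rad of front-to-back, label up within 0.2 rad. Lock collar above 1.80 rad. All at rest (all of step 1 and x of tin1_c in the frame of tray_mid between -0.02 and 0.02 m and y of tin1_c in the frame of tray_mid between -0.1 and 0.1 m and z of tin1_c in the frame of tray_mid between 0.014 and 0.026 m and angle between each of tin1_c, tin2_c, tin3_c, tin4_c's own z axis and vertical below 0.2 rad and angle between the x axis of each of tin1_c, tin2_c, tin3_c, tin4_c and the x axis of tray_mid, either way round below 0.35 rad and x of tin2_c in the frame of tray_mid between -0.02 and 0.02 m and y of tin2_c in the frame of tray_mid between -0.1 and 0.1 m and z of tin2_c in the frame of tray_mid between 0.014 and 0.026 m and x of tin3_c in the frame of tray_mid between -0.02 and 0.02 m and y of tin3_c in the frame of tray_mid between -0.1 and 0.1 m and z of tin3_c in the frame of tray_mid between 0.014 and 0.026 m and x of tin4_c in the frame of tray_mid between -0.02 and 0.02 m and y of tin4_c in the frame of tray_mid between -0.1 and 0.1 m and z of tin4_c in the frame of tray_mid between 0.014 and 0.026 m and linear speed of each of tin1, tin2, tin3, tin4, carton1, carton2, carton3 below 0.02 m/s and value of joint lock above 1.8 rad); the robot touches nothing.
It fails at once if a bystander is moved more than 40 mm (distance of any of by_can, by_bottle, by_mug, by_tape, by_driver, by_jar from where it was at the start of the episode above 0.04 m).
Of carton1, carton2, carton3 only 2 to 3 are there at a start; the rules pass over those that are not, and their reading is None.
Of tin1, tin2, tin3, tin4 only 2 to 3 are there at a start; the rules pass over those that are not, and their reading is None.
At some moment in a run one of tin1, tin2, tin3, tin4 may be knocked a few centimetres aside while the robot is not near it.
Once in a run the grip may slacken for a moment while it holds something.
It also fails if it takes over 210 s, if anything falls off the work surface, if the arm or the gripper's body presses on something with over 40 N, if the wrist force passes 120 N, or if a joint passes its speed limit or range.

## Working session

There is one attempt and no reset: what is moved stays moved. The work goes in short steps, Python scripts to look and compute and a shell command to move; the robot and the scene stay as the last step left them, time stands still between calls to the robot, and variables do not carry over. Pictures are saved under pics/ and viewed, about 12 in all and at most 16, crops included, and the job is handed in when it is done.

```bash
ls; mkdir -p pics
cat > h.py <<'E'
import numpy as np, cv2
from station import *
def cam(n): return read_camera(n)
def pts(c, uv, z=None):
    """world points of pixels; z: intersect ray with plane z, else use depth"""
    uv=np.atleast_2d(np.array(uv,float)); n=cv2.undistortPoints(uv.reshape(-1,1,2),c['camera_matrix'],np.array(c['D'])).reshape(-1,2)
    d=np.c_[n,np.ones(len(n))]; T=np.array(c['cam_to_world'])
    if z is None:
        r=c['range_z'][uv[:,1].astype(int),uv[:,0].astype(int)]; return (d*r[:,None])@T[:3,:3].T+T[:3,3]
    w=d@T[:3,:3].T; s=(z-T[2,3])/w[:,2]; return w*s[:,None]+T[:3,3]
def cloud(c):
    v,u=np.mgrid[:420,:560]; p=pts(c,np.c_[u.ravel(),v.ravel()]).reshape(420,560,3); p[c['range_z']==0]=np.nan; return p
def proj(c,P):
    T=np.linalg.inv(np.array(c['cam_to_world'])); r,_=cv2.Rodrigues(T[:3,:3])
    return cv2.projectPoints(np.atleast_2d(np.array(P,float)),r,T[:3,3],c['camera_matrix'],np.array(c['D']))[0].reshape(-1,2)
def save(n,im): cv2.imwrite('pics/'+n+'.png',im)
E
python3 - <<'E'
from h import *
print(get_obs())
for n in('scene','top'):
    c=cam(n); save(n+'0',c['pixels'].copy()); print(n,np.round(c['cam_to_world'],3).tolist()); P=cloud(c)
    for l in('tin1_c','carton1_c','lock_knob','lock','crate','by_can','by_bottle','by_mug','by_tape','by_driver','by_jar'):
        for m in cut_out(n,l):
            k=m['mask']; q=P[k]; q=q[~np.isnan(q[:,0])]
            if len(q): print(l,round(m['conf'],2),np.round(m['box']),'min',np.round(np.percentile(q,3,axis=0),3),'max',np.round(np.percentile(q,97,axis=0),3))
E
```

```text
pics
{'t': 0.0, 'q': array([-1.32908111,  0.47780818,  0.02233992,  1.55641934, -0.01151402,
        1.10932811, -0.08311319]), 'joint_vel': array([-0.00031266,  0.00130451, -0.0007683 ,  0.0008494 ,  0.00010131,
       -0.00052014, -0.00090189]), 'joint_torque': array([-3.05883314e-04, -5.96456695e+01,  1.60769138e+00, -2.81191868e+01,
        1.24132921e-02,  9.56009579e-03, -2.83076240e-06]), 'eef_pos': array([0.2311574 , 0.63359911, 0.24933384]), 'tool_rot': array([ 0.69624865,  0.12240282,  0.69638742, -0.12369288]), 'contact_force': array([-0.19381639,  0.5340181 ,  0.1310663 ]), 'torque': array([-0.01860876,  0.02429549,  0.02844462]), 'gripper_width': 1.0019769165573829}
scene [[-0.138, 0.854, -0.502, 1.087], [0.99, 0.126, -0.057, 0.071], [0.015, -0.505, -0.863, 1.063], [0.0, 0.0, 0.0, 1.0]]
carton1_c 0.96 [232. 215.  29.  34.] min [ 0.505 -0.137  0.014] max [ 0.556 -0.088  0.101]
carton1_c 0.54 [404. 320.  38.  42.] min [0.706 0.267 0.002] max [0.762 0.326 0.151]
carton1_c 0.31 [231. 260. 160. 113.] min [ 0.475 -0.226  0.004] max [0.768 0.059 0.083]
lock_knob 0.69 [181. 261.
[... 1540 characters left out ...]
787 -0.165  0.108]
crate 0.79 [403. 212.  62. 106.] min [ 0.398 -0.376  0.001] max [ 0.632 -0.25   0.03 ]
by_can 0.81 [202. 122.  29.  34.] min [ 0.698  0.165 -0.   ] max [0.765 0.22  0.103]
by_bottle 0.61 [160. 120.  33.  32.] min [0.696 0.27  0.013] max [0.746 0.321 0.151]
by_mug 0.71 [154. 303.  46.  33.] min [0.243 0.264 0.001] max [0.304 0.351 0.062]
by_tape 0.63 [249. 258.  34.  36.] min [0.348 0.033 0.003] max [0.43  0.116 0.028]
by_driver 0.8 [329. 268.  54.  60.] min [ 0.293 -0.195 -0.   ] max [ 0.43  -0.075  0.028]
by_jar 0.92 [395. 303.  35.  34.] min [ 0.262 -0.315  0.026] max [ 0.319 -0.257  0.093]
by_jar 0.26 [191. 240.  25.  24.] min [0.4   0.197 0.021] max [0.455 0.245 0.043]
```

Run:
```python
import cv2
a=cv2.imread('pics/scene0.png');b=cv2.imread('pics/top0.png')
save=cv2.imwrite
save('pics/s1.png',cv2.resize(a[110:360,130:450],None,fx=2.4,fy=2.4,interpolation=3)); save('pics/t1.png',cv2.resize(b[90:320,130:440],None,fx=2.5,fy=2.5,interpolation=3))
```

```text
(no output)
```

View pics/s1.png

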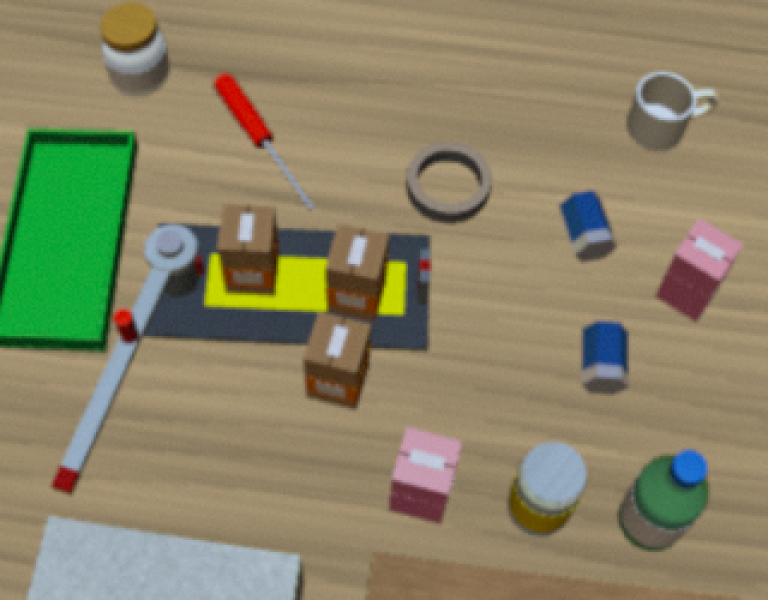

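View pics/t1.png

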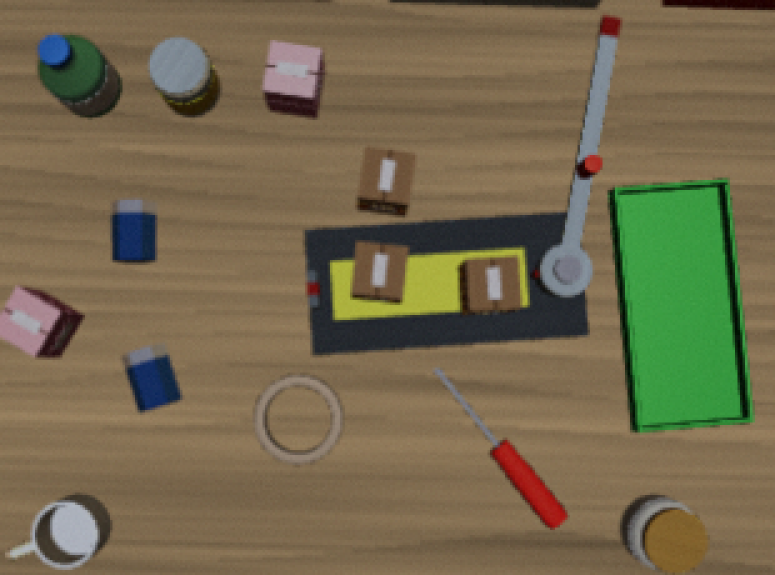

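The pictures show three orange-banded cartons, two on the tray and one just beyond it. There are also two pink decoys, two blue tins on the left (top crop at 133,230 and 152,380), the open bar and the crate. Next I fit exact shapes from both depth views.

```bash
cat > fit.py <<'E'
from h import *
from scipy.spatial.transform import Rotation as R
def rect(xy):
    (cx,cy),(w,h),a=cv2.minAreaRect((np.asarray(xy)*1000).astype(np.float32)); return np.round([cx,cy],1),np.round([w,h],1),round(a,1)
def blobs(M,P,name,mn=25):
    n,l,s,_=cv2.connectedComponentsWithStats(M.astype(np.uint8))
    for i in range(1,n):
        if s[i,4]>=mn:
            q=P[l==i]; print(name,s[i,4],*rect(q[:,:2]),'z',np.round(np.nanmedian(q[:,2]),3))
def tool():
    o=get_obs(); r=R.from_quat(np.roll(o['tool_rot'],-1)).as_matrix(); return o['eef_pos'],r
E
python3 - <<'E'
from fit import *
p,r=tool(); print('tool',p,np.round(r,2).tolist(),tcp_to_tips)
for n in('top','scene'):
    c=cam(n);P=cloud(c);hsv=cv2.cvtColor(c['pixels'],cv2.COLOR_BGR2HSV);H,S,V=[hsv[...,i].astype(int) for i in range(3)]; x,y,z=P[...,0],P[...,1],P[...,2]
    print(n)
    blobs((z>.085)&(z<.11)&(x>.45)&(x<.7)&(abs(y)<.16)&(y>-.16),P,'carton top')
    blobs((H>20)&(H<35)&(S>150)&(V>120)&(z<.03),P,'yellow')
    blobs((z>.004)&(z<.014)&(x>.4)&(x<.65)&(y>-.25)&(y<.12)&(V<110),P,'tray',200)
    blobs((H>45)&(H<75)&(S>100)&(z<.04)&(y<-.2),P,'crate',200)
    blobs((H>100)&(H<125)&(S>110)&(z<.08),P,'blue')
    blobs((z>.03)&(z<.05)&(y>.15)&(y<.3)&(x>.35)&(x<.66),P,'tintop')
    blobs(((H<8)|(H>172))&(S>130)&(x>.45)&(z>.045),P,'red',8)
    blobs((z>.074)&(z<.09)&(x>.48)&(x<.58)&(y<-.16)&(y>-.24),P,'postend',10)
    blobs((z>.06)&(z<.075)&(x>.48)&(y<-.15)&(y>-.26),P,'bar',30)
E
```

```text
tool [0.23134519 0.63414321 0.25030976] [[0.0, 0.34, 0.94], [0.0, 0.94, -0.34], [-1.0, 0.0, 0.0]] 0.019
top
carton top 437 [626.9  -7.8] [50.  50.6] 82.7 z 0.09
carton top 453 [534.9  -2.8] [49.9 49.9] 85.2 z 0.098
carton top 459 [ 525.  -111.2] [50.  50.8] 4.9 z 0.098
yellow 909 [530.1 -56.3] [ 59.9 199.5] 5.6 z 0.008
tray 2953 [531.8 -73.1] [131.6 285.4] 5.6 z 0.008
crate 4787 [ 515.8 -319.3] [256.7 132.8] 6.2 z 0.006
blue 303 [568.6 246. ] [46.1 42.4] 2.5 z 0.038
blue 298 [421.2 220.4] [44.8 42.6] 20.1 z 0.038
blue 235 [377.5 621.4] [ 6.5 46.8] 89.8 z 0.054
tintop 326 [574.8 243.6] [60.2 38.6] 2.9 z 0.039
tintop 327 [427.3 222.1] [57.5 36.4] 20.5 z 0.039
red 3018 [ 875.7 -377.9] [ 92.8 162.4] 0.4 z 0.109
red 53 [ 788.  -228.7] [18.  19.4] 76.7 z 0.07
red 31 [703.4  87.1] [43.5  1.8] 82.9 z 0.072
red 60 [ 639.8 -202.2] [16.8 16. ] 54.7 z 0.108
red 1005 [517.7 656. ] [ 59.1 100.3] 0.1 z 0.129
red 20 [519.2  61.3] [10.2  7.5] 0.9 z 0.057
red 39 [472.2 309.7] [14.4 45.7] 78.7 z 0.068
postend 102 [ 542.  -184.7] [27.4 25.3] 79.9 z 0.081
bar 63 [ 826.4 -187.8] [ 3.  75.4] 1.0 z 0.067
ba
[... 693 characters left out ...]
.3] [44.2 39.5] 19.4 z 0.039
blue 289 [571.7 243.6] [47.5 40.9] 1.5 z 0.039
tintop 311 [431.2 219.7] [62.4 36.9] 20.1 z 0.039
tintop 383 [577.5 243.8] [62.1 38.4] 1.9 z 0.039
red 947 [513.8 624.5] [91.4 53.6] 16.9 z 0.118
red 8 [ 543.1 -163.6] [2.6 6.2] 73.9 z 0.049
red 15 [520.8  58.6] [8.1 7.2] 6.7 z 0.059
red 122 [504.2 319. ] [43.   5.8] 60.7 z 0.069
red 86 [ 645.3 -204.3] [17.8 15.4] 35.9 z 0.108
red 3897 [ 879.8 -379.8] [162.5  91.6] 89.9 z 0.11
red 79 [ 790.6 -229. ] [19.  19.5] 81.0 z 0.071
red 69 [756.   80.3] [43.3  2.4] 80.6 z 0.069
postend 114 [ 542.8 -188.2] [33.4 31.4] 39.6 z 0.082
bar 1082 [ 661.4 -200.7] [ 49.9 282.9] 83.6 z 0.07
bar 38 [ 929.3 -186.1] [ 1.7 71.3] 0.3 z 0.069
```

C first: TCP to (0.5265, -0.1127), jaws along x (turn -65°).

```bash
python3 -m jog '[{"gripper":0,"dx":0.15,"dy":-0.37,"dz":0,"rz":-33},{"gripper":0,"dx":0.15,"dy":-0.37,"dz":0,"rz":-33},{"gripper":0,"dx":0.15,"dy":-0.37,"dz":0,"rz":-33},{"gripper":0,"dx":0.15,"dy":-0.37,"dz":0,"rz":-33},{"gripper":0,"dx":0.15,"dy":-0.37,"dz":0,"rz":-33},{"gripper":0,"dx":0.15,"dy":-0.37,"dz":0,"rz":-33},{"gripper":0,"dx":0.15,"dy":-0.37,"dz":0,"rz":-33},{"gripper":0,"dx":0.15,"dy":-0.37,"dz":0,"rz":-33},{"gripper":0,"dx":0.15,"dy":-0.37,"dz":0,"rz":-33},{"gripper":0,"dx":0.15,"dy":-0.37,"dz":0,"rz":-33}]' 40
python3 -m jog '[{"dx":0.1455,"dy":-0.377,"rz":-32},{"dx":0.1455,"dy":-0.377,"rz":-32},{"dx":0.1455,"dy":-0.377,"rz":-32},{"dx":0.1455,"dy":-0.377,"rz":-32},{"dx":0.1455,"dy":-0.377,"rz":-32},{"dx":0.1455,"dy":-0.377,"rz":-32},{"dx":0.1455,"dy":-0.377,"rz":-32},{"dx":0.1455,"dy":-0.377,"rz":-32},{"dx":0.1455,"dy":-0.377,"rz":-32},{"dx":0.1455,"dy":-0.377,"rz":-32}]'
python3 - <<'E'
from fit import *
p,r=tool(); print(p,np.round(r,3).tolist())
c=cam('wrist'); save('w1',c['pixels']); P=cloud(c); z=P[...,2]
blobs((z>.085)&(z<.105),P,'top'); print(np.round(c['cam_to_world'],3).tolist())
E
```

```text
[0.23134702 0.63411912 0.25033534] [[0.0, 0.343, 0.939], [-0.0, 0.939, -0.343], [-1.0, 0.0, 0.0]]
top 1818 [320.2 661.1] [  2.5 198.8] 0.0 z 0.095
top 288 [366.7 756.3] [ 1.9 61.3] 89.9 z 0.095
top 704 [355.7 656. ] [69.8  2.8] 89.6 z 0.095
top 224 [365.9 566. ] [61.2  1.4] 0.0 z 0.095
top 455 [533.4 742.4] [31.1 87.1] 88.7 z 0.093
[[0.342, 0.904, 0.256, 0.167], [0.94, -0.329, -0.093, 0.659], [0.0, 0.272, -0.962, 0.374], [0.0, 0.0, 0.0, 1.0]]$[0]: bad value
$[0]: bad value
```

```bash
python3 -m jog '[{"gripper":0,"dx":0.04,"dy":-0.02,"dz":0,"rx":0,"ry":0,"rz":-8}]' 40; python3 -m jog '[{"gripper":0.0,"dx":0.04,"dy":-0.02,"dz":0.0,"rx":0.0,"ry":0.0,"rz":-8.0}]' 40
```

```text
t: 1.45
eef_pos: [0.2636, 0.6179, 0.2501]
tool_rot: [0.685, 0.168, 0.689, -0.168]
contact_force: [0.2, 1.1, -0.3]
gripper_width: 1.003
t: 1.55
eef_pos: [0.3105, 0.5946, 0.2503]
tool_rot: [0.672, 0.219, 0.673, -0.219]
contact_force: [0.8, -0.6, -0.1]
gripper_width: 1.0
```

```bash
python3 -m jog '[{"gripper":0,"dx":0.11,"dy":-0.35,"dz":0,"rx":0,"ry":0,"rz":-25},{"gripper":0,"dx":0.11,"dy":-0.35,"dz":0,"rx":0,"ry":0,"rz":-25},{"gripper":0,"dx":0.11,"dy":-0.35,"dz":0,"rx":0,"ry":0,"rz":-25},{"gripper":0,"dx":0.11,"dy":-0.35,"dz":0,"rx":0,"ry":0,"rz":-25},{"gripper":0,"dx":0.11,"dy":-0.35,"dz":0,"rx":0,"ry":0,"rz":-25},{"gripper":0,"dx":0.11,"dy":-0.35,"dz":0,"rx":0,"ry":0,"rz":-25},{"gripper":0,"dx":0.11,"dy":-0.35,"dz":0,"rx":0,"ry":0,"rz":-25},{"gripper":0,"dx":0.11,"dy":-0.35,"dz":0,"rx":0,"ry":0,"rz":-25},{"gripper":0,"dx":0.11,"dy":-0.35,"dz":0,"rx":0,"ry":0,"rz":-25},{"gripper":0,"dx":0.11,"dy":-0.35,"dz":0,"rx":0,"ry":0,"rz":-25}]' 40
python3 -m jog '[{"gripper":0,"dx":0.1055,"dy":-0.357,"dz":0,"rx":0,"ry":0,"rz":-24},{"gripper":0,"dx":0.1055,"dy":-0.357,"dz":0,"rx":0,"ry":0,"rz":-24},{"gripper":0,"dx":0.1055,"dy":-0.357,"dz":0,"rx":0,"ry":0,"rz":-24},{"gripper":0,"dx":0.1055,"dy":-0.357,"dz":0,"rx":0,"ry":0,"rz":-24},{"gripper":0,"dx":0.1055,"dy":-0.357,"dz":0,"rx":0,"ry":0,"rz":-24},{"gripper":0,"dx":0.1055,"dy":-0.357,"dz":0,"rx":0,"ry":0,"rz":-24},{"gripper":0,"dx":0.1055,"dy":-0.357,"dz":0,"rx":0,"ry":0,"rz":-24},{"gripper":0,"dx":0.1055,"dy":-0.357,"dz":0,"rx":0,"ry":0,"rz":-24},{"gripper":0,"dx":0.1055,"dy":-0.357,"dz":0,"rx":0,"ry":0,"rz":-24},{"gripper":0,"dx":0.1055,"dy":-0.357,"dz":0,"rx":0,"ry":0,"rz":-24}]'
python3 - <<'E'
from fit import *
p,r=tool(); print(p,np.round(r,3).tolist(),get_obs()['q'].round(2))
c=cam('wrist'); save('w1',c['pixels']); P=cloud(c); z=P[...,2]
blobs((z>.085)&(z<.115),P,'top'); print(np.round(c['cam_to_world'],3).tolist())
E
```

```text
t: 2.55
eef_pos: [0.4213, 0.2447, 0.2506]
tool_rot: [0.609, 0.36, 0.609, -0.359]
contact_force: [0.7, 0.7, -0.3]
gripper_width: 1.005
t: 3.55
eef_pos: [0.5274, -0.1112, 0.2499]
tool_rot: [0.521, 0.477, 0.522, -0.478]
contact_force: [-0.4, 0.3, -0.2]
gripper_width: 1.002
[ 0.52738256 -0.1112298   0.24991267] [[-0.001, 0.996, 0.088], [0.0, 0.088, -0.996], [-1.0, -0.001, -0.0]] [-0.41  0.28  0.61  1.91 -0.19  1.    0.38]
top 1862 [730.6  75.3] [31.6 52.4] 83.4 z 0.09
top 3652 [539.1  -3.6] [50.7 50.5] 85.0 z 0.098
top 3290 [630.8  -8.6] [50.5 51.4] 82.7 z 0.09
top 2794 [ 529.  -111.7] [50.  50.1] 5.0 z 0.098
top 1268 [ 832.1 -184.8] [ 33.9 103.1] 19.3 z 0.09
top 86 [ 273.4 -268.9] [36.   5.8] 37.0 z 0.089
[[0.996, 0.086, 0.024, 0.522], [0.089, -0.959, -0.27, -0.042], [-0.001, 0.272, -0.962, 0.374], [0.0, 0.0, 0.0, 1.0]]
```

```bash
python3 -m jog '[{"gripper":0,"dx":0.001,"dy":-0.001,"dz":-0.045,"rx":0,"ry":0,"rz":0},{"gripper":0,"dx":0.001,"dy":-0.001,"dz":-0.09,"rx":0,"ry":0,"rz":0},{"gripper":0,"dx":0.001,"dy":-0.001,"dz":-0.13,"rx":0,"ry":0,"rz":0},{"gripper":0,"dx":0.001,"dy":-0.001,"dz":-0.16,"rx":0,"ry":0,"rz":0},{"gripper":0,"dx":0.001,"dy":-0.001,"dz":-0.175,"rx":0,"ry":0,"rz":0},{"gripper":0,"dx":0.001,"dy":-0.001,"dz":-0.175,"rx":0,"ry":0,"rz":0}]' 40
python3 -m jog '[{"gripper":1,"dx":0,"dy":0,"dz":0,"rx":0,"ry":0,"rz":0},{"gripper":1,"dx":0,"dy":0,"dz":0,"rx":0,"ry":0,"rz":0},{"gripper":1,"dx":0,"dy":0,"dz":0,"rx":0,"ry":0,"rz":0},{"gripper":1,"dx":0,"dy":0,"dz":0,"rx":0,"ry":0,"rz":0},{"gripper":1,"dx":0,"dy":0,"dz":0,"rx":0,"ry":0,"rz":0},{"gripper":1,"dx":0,"dy":0,"dz":0,"rx":0,"ry":0,"rz":0}]' 40
python3 -m jog '[{"gripper":1,"dx":0,"dy":0,"dz":0.03,"rx":0,"ry":0,"rz":0},{"gripper":1,"dx":0,"dy":0,"dz":0.07,"rx":0,"ry":0,"rz":0},{"gripper":1,"dx":0,"dy":0,"dz":0.11,"rx":0,"ry":0,"rz":0},{"gripper":1,"dx":0,"dy":0,"dz":0.15,"rx":0,"ry":0,"rz":0},{"gripper":1,"dx":0,"dy":0,"dz":0.165,"rx":0,"ry":0,"rz":0},{"gripper":1,"dx":0,"dy":0,"dz":0.165,"rx":0,"ry":0,"rz":0}]' 40
```

```text
t: 4.2
eef_pos: [0.5269, -0.1119, 0.0738]
tool_rot: [0.521, 0.477, 0.523, -0.478]
contact_force: [0.2, -0.4, -0.0]
gripper_width: 1.001
t: 4.8
eef_pos: [0.5291, -0.1138, 0.077]
tool_rot: [0.522, 0.479, 0.52, -0.477]
contact_force: [-0.5, 1.0, 6.9]
gripper_width: 0.578
t: 5.4
eef_pos: [0.5293, -0.1142, 0.2434]
tool_rot: [0.523, 0.48, 0.52, -0.476]
contact_force: [0.1, 0.3, -1.5]
gripper_width: 0.578
```

```bash
python3 -m jog '[{"gripper":1,"dx":-0.016,"dy":-0.042,"dz":0,"rx":0,"ry":0,"rz":0},{"gripper":1,"dx":-0.033,"dy":-0.084,"dz":0,"rx":0,"ry":0,"rz":0},{"gripper":1,"dx":-0.05,"dy":-0.126,"dz":0,"rx":0,"ry":0,"rz":0},{"gripper":1,"dx":-0.066,"dy":-0.168,"dz":0,"rx":0,"ry":0,"rz":0},{"gripper":1,"dx":-0.083,"dy":-0.211,"dz":0,"rx":0,"ry":0,"rz":0},{"gripper":1,"dx":-0.083,"dy":-0.211,"dz":0,"rx":0,"ry":0,"rz":0},{"gripper":1,"dx":-0.083,"dy":-0.211,"dz":-0.04,"rx":0,"ry":0,"rz":0},{"gripper":1,"dx":-0.083,"dy":-0.211,"dz":-0.08,"rx":0,"ry":0,"rz":0},{"gripper":1,"dx":-0.083,"dy":-0.211,"dz":-0.12,"rx":0,"ry":0,"rz":0},{"gripper":1,"dx":-0.083,"dy":-0.211,"dz":-0.15,"rx":0,"ry":0,"rz":0}]' 40
python3 - <<'E'
from h import *
a=cam('scene')['pixels'][120:300,120:330];b=cam('top')['pixels'][120:300,280:490]
save('c1',np.hstack([cv2.resize(x,(400,343)) for x in(a,b)])); print(get_obs()['eef_pos'])
E
```

```text
t: 6.4
eef_pos: [0.4434, -0.3232, 0.0869]
tool_rot: [0.52, 0.478, 0.523, -0.478]
contact_force: [0.0, 1.0, -0.9]
gripper_width: 0.579
[ 0.44176543 -0.32218056  0.08581764]
```

View pics/c1.png

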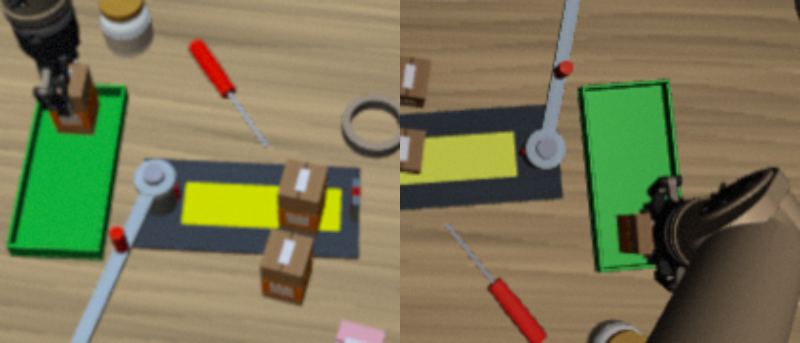

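```bash
python3 -m jog '[{"gripper":1,"dx":0,"dy":0,"dz":-0.01,"rx":0,"ry":0,"rz":0},{"gripper":1,"dx":0,"dy":0,"dz":-0.016,"rx":0,"ry":0,"rz":0},{"gripper":1,"dx":0,"dy":0,"dz":-0.016,"rx":0,"ry":0,"rz":0},{"gripper":0,"dx":0,"dy":0,"dz":-0.016,"rx":0,"ry":0,"rz":0},{"gripper":0,"dx":0,"dy":0,"dz":-0.016,"rx":0,"ry":0,"rz":0},{"gripper":0,"dx":0,"dy":0,"dz":-0.016,"rx":0,"ry":0,"rz":0},{"gripper":0,"dx":0,"dy":0,"dz":-0.016,"rx":0,"ry":0,"rz":0},{"gripper":0,"dx":0,"dy":0,"dz":0.03,"rx":0,"ry":0,"rz":0},{"gripper":0,"dx":0,"dy":0,"dz":0.08,"rx":0,"ry":0,"rz":0},{"gripper":0,"dx":0,"dy":0,"dz":0.12,"rx":0,"ry":0,"rz":0}]' 40
python3 -m jog '[{"gripper":0,"dx":0.013,"dy":0.04,"dz":0.04,"rx":0,"ry":0,"rz":-5},{"gripper":0,"dx":0.026,"dy":0.084,"dz":0.04,"rx":0,"ry":0,"rz":-10},{"gripper":0,"dx":0.039,"dy":0.126,"dz":0.04,"rx":0,"ry":0,"rz":-10},{"gripper":0,"dx":0.052,"dy":0.168,"dz":0.04,"rx":0,"ry":0,"rz":-10},{"gripper":0,"dx":0.065,"dy":0.21,"dz":0.04,"rx":0,"ry":0,"rz":-10},{"gripper":0,"dx":0.078,"dy":0.252,"dz":0.04,"rx":0,"ry":0,"rz":-10},{"gripper":0,"dx":0.091,"dy":0.294,"dz":0.04,"rx":0,"ry":0,"rz":-10},{"gripper":0,"dx":0.095,"dy":0.319,"dz":0.04,"rx":0,"ry":0,"rz":-10},{"gripper":0,"dx":0.095,"dy":0.319,"dz":0.02,"rx":0,"ry":0,"rz":-10},{"gripper":0,"dx":0.095,"dy":0.319,"dz":0.02,"rx":0,"ry":0,"rz":-10}]' 40
python3 - <<'E'
from fit import *
p,r=tool(); print(p,np.round(r,3).tolist(),get_obs()['q'].round(2))
c=cam('wrist'); P=cloud(c); z=P[...,2]
blobs((z>.085)&(z<.115),P,'top',300)
c=cam('top'); P=cloud(c); z=P[...,2]
blobs((z>.085)&(z<.105)&(P[...,1]<-.23)&(P[...,0]>.4),P,'crate?',100)
E
```

```text
t: 7.5
eef_pos: [0.4448, -0.3253, 0.2127]
tool_rot: [0.521, 0.478, 0.521, -0.478]
contact_force: [1.6, 0.1, 1.0]
gripper_width: 0.997
t: 8.5
eef_pos: [0.5384, -0.0048, 0.2286]
tool_rot: [-0.477, -0.52, -0.479, 0.522]
contact_force: [-1.3, -0.1, -0.4]
gripper_width: 1.001
[ 0.53841756 -0.0047642   0.22857408] [[-0.004, 0.996, -0.086], [-0.001, -0.086, -0.996], [-1.0, -0.004, 0.001]] [-0.63  0.32  0.65  1.94 -0.23  0.96  0.04]
top 3862 [732.3  85.5] [50.9 53.4] 82.3 z 0.09
top 3015 [631.   -8.8] [49.9 50.7] 83.0 z 0.09
top 3294 [539.   -3.5] [50.8 50.3] 84.7 z 0.098
crate? 264 [ 844.7 -359. ] [181.7  78.1] 60.4 z 0.095
crate? 118 [ 866.2 -652.2] [97.9 15.2] 86.9 z 0.094
crate? 397 [ 742.6 -577.4] [190.6 101.5] 26.6 z 0.098
crate? 115 [ 568.9 -579. ] [ 6.2 68.7] 89.8 z 0.092
crate? 144 [ 477.  -578.3] [ 5.8 92.8] 89.4 z 0.095
crate? 471 [ 442.9 -322.2] [50.6 53.4] 5.0 z 0.095
```

```bash
python3 -m jog '[{"gripper":0,"dx":0,"dy":0.001,"dz":-0.045,"rx":0,"ry":0,"rz":0},{"gripper":0,"dx":0,"dy":0.001,"dz":-0.09,"rx":0,"ry":0,"rz":0},{"gripper":0,"dx":0,"dy":0.001,"dz":-0.13,"rx":0,"ry":0,"rz":0},{"gripper":0,"dx":0,"dy":0.001,"dz":-0.153,"rx":0,"ry":0,"rz":0},{"gripper":0,"dx":0,"dy":0.001,"dz":-0.153,"rx":0,"ry":0,"rz":0},{"gripper":1,"dx":0,"dy":0.001,"dz":-0.153,"rx":0,"ry":0,"rz":0},{"gripper":1,"dx":0,"dy":0.001,"dz":-0.153,"rx":0,"ry":0,"rz":0},{"gripper":1,"dx":0,"dy":0.001,"dz":-0.153,"rx":0,"ry":0,"rz":0},{"gripper":1,"dx":0,"dy":0.001,"dz":-0.153,"rx":0,"ry":0,"rz":0},{"gripper":1,"dx":0,"dy":0.001,"dz":-0.153,"rx":0,"ry":0,"rz":0}]' 40
python3 -m jog '[{"gripper":1,"dx":0,"dy":0,"dz":0.03,"rx":0,"ry":0,"rz":0},{"gripper":1,"dx":0,"dy":0,"dz":0.07,"rx":0,"ry":0,"rz":0},{"gripper":1,"dx":0,"dy":0,"dz":0.11,"rx":0,"ry":0,"rz":0},{"gripper":1,"dx":0,"dy":0,"dz":0.15,"rx":0,"ry":0,"rz":0},{"gripper":1,"dx":0,"dy":0,"dz":0.165,"rx":0,"ry":0,"rz":0},{"gripper":1,"dx":0.007,"dy":-0.045,"dz":0.165,"rx":0,"ry":0,"rz":5},{"gripper":1,"dx":0.014,"dy":-0.09,"dz":0.165,"rx":0,"ry":0,"rz":10},{"gripper":1,"dx":0.021,"dy":-0.135,"dz":0.165,"rx":0,"ry":0,"rz":10},{"gripper":1,"dx":0.028,"dy":-0.18,"dz":0.165,"rx":0,"ry":0,"rz":10},{"gripper":1,"dx":0.035,"dy":-0.225,"dz":0.165,"rx":0,"ry":0,"rz":10}]' 40
python3 -m jog '[{"gripper":1,"dx":0.005,"dy":-0.04,"dz":0,"rx":0,"ry":0,"rz":0},{"gripper":1,"dx":0.012,"dy":-0.082,"dz":0,"rx":0,"ry":0,"rz":0},{"gripper":1,"dx":0.012,"dy":-0.082,"dz":0,"rx":0,"ry":0,"rz":0},{"gripper":1,"dx":0.012,"dy":-0.082,"dz":-0.04,"rx":0,"ry":0,"rz":0},{"gripper":1,"dx":0.012,"dy":-0.082,"dz":-0.08,"rx":0,"ry":0,"rz":0},{"gripper":1,"dx":0.012,"dy":-0.082,"dz":-0.12,"rx":0,"ry":0,"rz":0},{"gripper":1,"dx":0.012,"dy":-0.082,"dz":-0.15,"rx":0,"ry":0,"rz":0},{"gripper":1,"dx":0.012,"dy":-0.082,"dz":-0.166,"rx":0,"ry":0,"rz":0},{"gripper":1,"dx":0.012,"dy":-0.082,"dz":-0.167,"rx":0,"ry":0,"rz":0},{"gripper":1,"dx":0.012,"dy":-0.082,"dz":-0.167,"rx":0,"ry":0,"rz":0}]' 40
```

```text
t: 9.6
eef_pos: [0.5411, -0.005, 0.0793]
tool_rot: [0.478, 0.523, 0.477, -0.521]
contact_force: [-1.1, -0.4, 5.5]
gripper_width: 0.581
t: 10.6
eef_pos: [0.575, -0.2316, 0.2437]
tool_rot: [0.522, 0.478, 0.521, -0.477]
contact_force: [1.1, 0.4, -1.9]
gripper_width: 0.577
t: 11.6
eef_pos: [0.5874, -0.312, 0.0765]
tool_rot: [0.522, 0.478, 0.521, -0.478]
contact_force: [-0.2, 0.1, -1.4]
gripper_width: 0.583
```

```bash
python3 -m jog '[{"gripper":0,"dx":0,"dy":0,"dz":0,"rx":0,"ry":0,"rz":0},{"gripper":0,"dx":0,"dy":0,"dz":0,"rx":0,"ry":0,"rz":0},{"gripper":0,"dx":0,"dy":0,"dz":0,"rx":0,"ry":0,"rz":0},{"gripper":0,"dx":0,"dy":0,"dz":0,"rx":0,"ry":0,"rz":0},{"gripper":0,"dx":0,"dy":0,"dz":0.04,"rx":0,"ry":0,"rz":0},{"gripper":0,"dx":0,"dy":0,"dz":0.08,"rx":0,"ry":0,"rz":0},{"gripper":0,"dx":0,"dy":0,"dz":0.12,"rx":0,"ry":0,"rz":0},{"gripper":0,"dx":0,"dy":0,"dz":0.16,"rx":0,"ry":0,"rz":0},{"gripper":0,"dx":0.005,"dy":0.033,"dz":0.16,"rx":0,"ry":0,"rz":8},{"gripper":0,"dx":0.01,"dy":0.066,"dz":0.16,"rx":0,"ry":0,"rz":15}]' 40
python3 -m jog '[{"gripper":0,"dx":0.005,"dy":0.03,"dz":0,"rx":0,"ry":0,"rz":8},{"gripper":0,"dx":0.01,"dy":0.06,"dz":0,"rx":0,"ry":0,"rz":16},{"gripper":0,"dx":0.015,"dy":0.09,"dz":0,"rx":0,"ry":0,"rz":24},{"gripper":0,"dx":0.02,"dy":0.12,"dz":0,"rx":0,"ry":0,"rz":32},{"gripper":0,"dx":0.025,"dy":0.15,"dz":0,"rx":0,"ry":0,"rz":40},{"gripper":0,"dx":0.03,"dy":0.18,"dz":0,"rx":0,"ry":0,"rz":48},{"gripper":0,"dx":0.032,"dy":0.21,"dz":0,"rx":0,"ry":0,"rz":56},{"gripper":0,"dx":0.032,"dy":0.237,"dz":0,"rx":0,"ry":0,"rz":63},{"gripper":0,"dx":0.032,"dy":0.237,"dz":0,"rx":0,"ry":0,"rz":63},{"gripper":0,"dx":0.032,"dy":0.237,"dz":0,"rx":0,"ry":0,"rz":63}]' 40
python3 - <<'E'
from fit import *
p,r=tool(); print(p,np.round(r,3).tolist(),get_obs()['q'].round(2))
c=cam('wrist'); P=cloud(c); z=P[...,2]
blobs((z>.085)&(z<.115),P,'top',300)
c=cam('top'); P=cloud(c); z=P[...,2]
blobs((z>.085)&(z<.105)&(P[...,1]<-.23)&(P[...,0]>.4),P,'crate?',300)
E
```

```text
t: 12.6
eef_pos: [0.5971, -0.2468, 0.2374]
tool_rot: [0.581, 0.405, 0.578, -0.405]
contact_force: [0.9, 1.1, -1.3]
gripper_width: 0.999
t: 13.6
eef_pos: [0.6287, -0.0085, 0.2353]
tool_rot: [0.706, 0.043, 0.706, -0.043]
contact_force: [-0.9, -1.2, -0.4]
gripper_width: 0.998
[ 0.62873679 -0.00849942  0.23531618] [[-0.0, 0.122, 0.992], [-0.0, 0.992, -0.122], [-1.0, -0.0, -0.0]] [-0.3   0.42  0.29  1.7  -0.14  1.03  1.48]
top 2849 [630.3  -8.8] [50.1 50.1] 83.1 z 0.09
top 581 [ 644.1 -202.1] [17.9 17.5] 55.4 z 0.105
top 2820 [730.1 193.3] [57.  57.8] 21.5 z 0.1
top 535 [730.  65.] [52.  18.8] 3.2 z 0.09
top 313 [ 849.7 -220.1] [41.  16.4] 0.4 z 0.09
crate? 395 [ 742.9 -576.9] [190.3 100.6] 26.2 z 0.098
crate? 447 [ 584.5 -310.3] [50.6 50.5] 5.2 z 0.095
crate? 473 [ 443.1 -322. ] [50.8 52.8] 3.9 z 0.095
```

```bash
python3 -m jog '[{"gripper":0,"dx":0.001,"dy":0,"dz":-0.045,"rx":0,"ry":0,"rz":0},{"gripper":0,"dx":0.001,"dy":0,"dz":-0.09,"rx":0,"ry":0,"rz":0},{"gripper":0,"dx":0.001,"dy":0,"dz":-0.13,"rx":0,"ry":0,"rz":0},{"gripper":0,"dx":0.001,"dy":0,"dz":-0.167,"rx":0,"ry":0,"rz":0},{"gripper":0,"dx":0.001,"dy":0,"dz":-0.167,"rx":0,"ry":0,"rz":0},{"gripper":1,"dx":0.001,"dy":0,"dz":-0.167,"rx":0,"ry":0,"rz":0},{"gripper":1,"dx":0.001,"dy":0,"dz":-0.167,"rx":0,"ry":0,"rz":0},{"gripper":1,"dx":0.001,"dy":0,"dz":-0.167,"rx":0,"ry":0,"rz":0},{"gripper":1,"dx":0.001,"dy":0,"dz":-0.167,"rx":0,"ry":0,"rz":0},{"gripper":1,"dx":0.001,"dy":0,"dz":-0.167,"rx":0,"ry":0,"rz":0}]' 40
python3 -m jog '[{"gripper":1,"dx":0,"dy":0,"dz":0.03,"rx":0,"ry":0,"rz":0},{"gripper":1,"dx":0,"dy":0,"dz":0.07,"rx":0,"ry":0,"rz":0},{"gripper":1,"dx":0,"dy":0,"dz":0.11,"rx":0,"ry":0,"rz":0},{"gripper":1,"dx":0,"dy":0,"dz":0.15,"rx":0,"ry":0,"rz":0},{"gripper":1,"dx":0,"dy":0,"dz":0.17,"rx":0,"ry":0,"rz":0},{"gripper":1,"dx":-0.015,"dy":-0.04,"dz":0.17,"rx":0,"ry":0,"rz":4},{"gripper":1,"dx":-0.03,"dy":-0.08,"dz":0.17,"rx":0,"ry":0,"rz":8},{"gripper":1,"dx":-0.045,"dy":-0.12,"dz":0.17,"rx":0,"ry":0,"rz":12},{"gripper":1,"dx":-0.06,"dy":-0.16,"dz":0.17,"rx":0,"ry":0,"rz":12},{"gripper":1,"dx":-0.075,"dy":-0.2,"dz":0.17,"rx":0,"ry":0,"rz":12}]' 40
python3 -m jog '[{"gripper":1,"dx":-0.015,"dy":-0.04,"dz":0,"rx":0,"ry":0,"rz":0},{"gripper":1,"dx":-0.03,"dy":-0.08,"dz":0,"rx":0,"ry":0,"rz":0},{"gripper":1,"dx":-0.04,"dy":-0.108,"dz":0,"rx":0,"ry":0,"rz":0},{"gripper":1,"dx":-0.04,"dy":-0.108,"dz":0,"rx":0,"ry":0,"rz":0},{"gripper":1,"dx":-0.04,"dy":-0.108,"dz":-0.01,"rx":0,"ry":0,"rz":0}]' 40
python3 - <<'E'
from fit import *
p,r=tool(); print(p,np.round(r,3).tolist())
c=cam('scene'); save('c2',cv2.resize(c['pixels'][150:290,100:260],None,fx=3,fy=3)); P=cloud(c); z=P[...,2];blobs((z>.085)&(z<.105)&(P[...,1]<-.23)&(P[...,0]>.4),P,'crate?',200)
E
```

```text
t: 14.7
eef_pos: [0.6317, -0.0093, 0.071]
tool_rot: [0.707, 0.044, 0.704, -0.044]
contact_force: [-0.2, -1.4, 7.7]
gripper_width: 0.579
t: 15.7
eef_pos: [0.554, -0.2103, 0.2394]
tool_rot: [0.707, -0.031, 0.706, 0.031]
contact_force: [0.6, 0.0, -0.9]
gripper_width: 0.577
t: 16.2
eef_pos: [0.5154, -0.3178, 0.23]
tool_rot: [0.708, -0.03, 0.705, 0.029]
contact_force: [0.4, 0.3, -0.3]
gripper_width: 0.582
[ 0.51537338 -0.31783247  0.22995249] [[0.004, -0.085, 0.996], [-0.001, 0.996, 0.085], [-1.0, -0.001, 0.004]]
crate? 219 [ 443.  -314.6] [53.7 32.9] 5.2 z 0.095
crate? 292 [ 589.1 -612. ] [ 67.2 139.8] 40.8 z 0.095
crate? 480 [ 588.6 -311.4] [53.7 51.5] 6.1 z 0.095
crate? 278 [ 774.9 -557.2] [148.6  54.1] 3.8 z 0.096
```

View pics/c2.png

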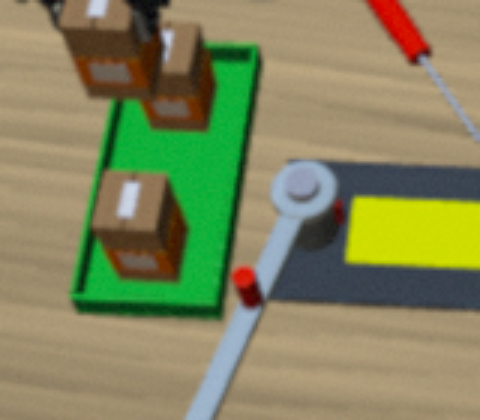

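```bash
python3 -m jog '[{"gripper":1,"dx":0,"dy":0,"dz":-0.045,"rx":0,"ry":0,"rz":0},{"gripper":1,"dx":0,"dy":0,"dz":-0.09,"rx":0,"ry":0,"rz":0},{"gripper":1,"dx":0,"dy":0,"dz":-0.13,"rx":0,"ry":0,"rz":0},{"gripper":1,"dx":0,"dy":0,"dz":-0.15,"rx":0,"ry":0,"rz":0},{"gripper":1,"dx":0,"dy":0,"dz":-0.154,"rx":0,"ry":0,"rz":0},{"gripper":1,"dx":0,"dy":0,"dz":-0.154,"rx":0,"ry":0,"rz":0},{"gripper":0,"dx":0,"dy":0,"dz":-0.154,"rx":0,"ry":0,"rz":0},{"gripper":0,"dx":0,"dy":0,"dz":-0.154,"rx":0,"ry":0,"rz":0},{"gripper":0,"dx":0,"dy":0,"dz":-0.154,"rx":0,"ry":0,"rz":0},{"gripper":0,"dx":0,"dy":0,"dz":-0.154,"rx":0,"ry":0,"rz":0}]' 40
python3 -m jog '[{"gripper":0,"dx":0,"dy":0,"dz":0.04,"rx":0,"ry":0,"rz":0},{"gripper":0,"dx":0,"dy":0,"dz":0.08,"rx":0,"ry":0,"rz":0},{"gripper":0,"dx":0,"dy":0,"dz":0.12,"rx":0,"ry":0,"rz":0},{"gripper":0,"dx":0,"dy":0,"dz":0.16,"rx":0,"ry":0,"rz":0},{"gripper":0,"dx":0,"dy":0.04,"dz":0.17,"rx":0,"ry":0,"rz":-8},{"gripper":0,"dx":0,"dy":0.08,"dz":0.17,"rx":0,"ry":0,"rz":-16},{"gripper":0,"dx":0,"dy":0.125,"dz":0.17,"rx":0,"ry":0,"rz":-24},{"gripper":0,"dx":0,"dy":0.17,"dz":0.17,"rx":0,"ry":0,"rz":-32},{"gripper":0,"dx":0,"dy":0.215,"dz":0.17,"rx":0,"ry":0,"rz":-40},{"gripper":0,"dx":0,"dy":0.26,"dz":0.17,"rx":0,"ry":0,"rz":-45}]' 40
python3 -m jog '[{"gripper":0,"dx":0,"dy":0.045,"dz":0,"rx":0,"ry":0,"rz":-8},{"gripper":0,"dx":0,"dy":0.09,"dz":0,"rx":0,"ry":0,"rz":-16},{"gripper":0,"dx":0,"dy":0.135,"dz":0,"rx":0,"ry":0,"rz":-24},{"gripper":0,"dx":0,"dy":0.18,"dz":0,"rx":0,"ry":0,"rz":-32},{"gripper":0,"dx":0,"dy":0.225,"dz":0,"rx":0,"ry":0,"rz":-40},{"gripper":0,"dx":-0.015,"dy":0.27,"dz":0,"rx":0,"ry":0,"rz":-45},{"gripper":0,"dx":-0.015,"dy":0.288,"dz":0,"rx":0,"ry":0,"rz":-45},{"gripper":0,"dx":-0.015,"dy":0.288,"dz":0,"rx":0,"ry":0,"rz":-45}]' 40
python3 - <<'E'
from fit import *
p,r=tool(); print(p,np.round(r,3).tolist(),get_obs()['q'].round(2))
c=cam('wrist'); save('w2',c['pixels']); P=cloud(c); z=P[...,2]
print(np.round(c['cam_to_world'],3).tolist(),c['camera_matrix'][0,0])
blobs((z>.036)&(z<.046),P,'tintop',300)
c=cam('top'); P=cloud(c); z=P[...,2]
blobs((z>.085)&(z<.105)&(P[...,1]<-.23)&(P[...,0]>.4)&(P[...,0]<.65),P,'crate?',300)
E
```

```text
t: 17.25
eef_pos: [0.5151, -0.3166, 0.0744]
tool_rot: [0.707, -0.031, 0.706, 0.031]
contact_force: [-0.5, 0.2, 0.6]
gripper_width: 0.997
t: 18.25
eef_pos: [0.5146, -0.0558, 0.2446]
tool_rot: [0.664, 0.244, 0.663, -0.244]
contact_force: [0.7, -0.3, 0.7]
gripper_width: 0.996
t: 19.05
eef_pos: [0.4989, 0.2349, 0.2441]
tool_rot: [0.523, 0.476, 0.523, -0.476]
contact_force: [0.2, 0.3, -0.3]
gripper_width: 1.002
[0.49893887 0.23485844 0.24414744] [[-0.0, 0.996, 0.093], [0.001, 0.093, -0.996], [-1.0, -0.0, -0.001]] [-0.87  0.29  0.39  1.88 -0.13  0.99 -0.33]
[[0.996, 0.091, 0.025, 0.493], [0.094, -0.958, -0.27, 0.304], [-0.0, 0.271, -0.963, 0.368], [0.0, 0.0, 0.0, 1.0]] 300.422063744177
tintop 389 [260.2 296.3] [57.8 27.6] 87.7 z 0.041
tintop 300 [709.8 300.2] [25.7 62.2] 2.5 z 0.042
tintop 1323 [578.6 247.3] [61.  28.8] 1.6 z 0.04
tintop 835 [830.6 171.8] [159.2   4.4] 89.9 z 0.041
tintop 1143 [448.  170.2] [60.7 29.4] 19.7 z 0.04
crate? 448 [ 584.5 -310.3] [50.3 50.4] 5.8 z 0.095
crate? 439 [ 510.5 -313.2] [50.  50.4] 5.2 z 0.094
crate? 467 [ 443.1 -322.5] [50.4 53.2] 4.7 z 0.095
```

View pics/w2.png

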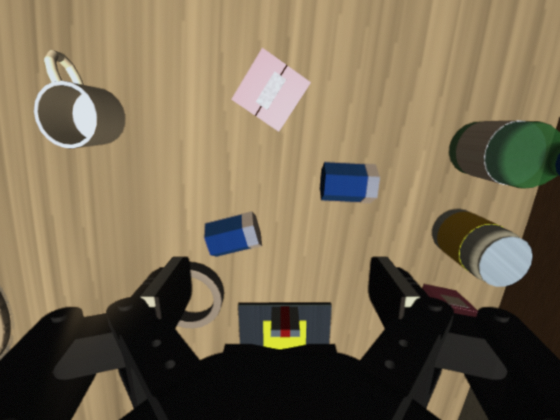

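Run:
```python
from fit import *
w=cv2.imread('pics/w2.png')
t=[]
for n,c in(('w',w),('s',cam('scene')),('t',cam('top'))):
    for q in((.578,.246,.03),(.447,.170,.03)):
        if n=='w': u,v=(349,182) if q[0]>.5 else (232,234); im=w
        else: u,v=proj(c,q)[0].astype(int); im=c['pixels']
        s=36 if n=='w' else 20
        t.append(cv2.resize(im[v-s:v+s,u-s:u+s],(260,260),interpolation=cv2.INTER_CUBIC))
save('m1',np.vstack([np.hstack(t[0::2]),np.hstack(t[1::2])]))
```

```text
(no output)
```

View pics/m1.png

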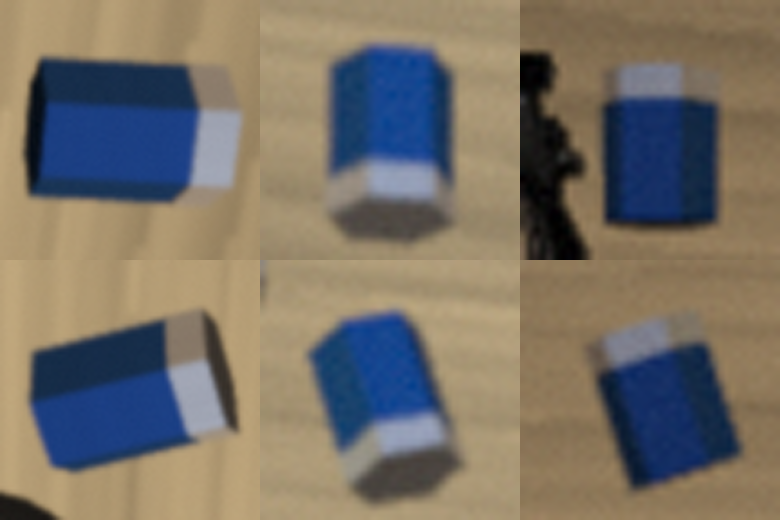

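All three cartons are in the crate. Tin1 was knocked, and is now at about (0.448, 0.170). Neither tin shows a label on its upper three flats, so it must be on a lower one. I grip tin2 by its ends with the tool tilted -50°, so I can roll it far in one go.

```bash
python3 -m jog '[{"gripper":0,"dx":0.02,"dy":0.003,"dz":-0.01,"rx":-8,"ry":0,"rz":-1},{"gripper":0,"dx":0.04,"dy":0.006,"dz":-0.02,"rx":-16,"ry":0,"rz":-2},{"gripper":0,"dx":0.06,"dy":0.01,"dz":-0.03,"rx":-24,"ry":0,"rz":-3},{"gripper":0,"dx":0.078,"dy":0.01,"dz":-0.04,"rx":-32,"ry":0,"rz":-3},{"gripper":0,"dx":0.078,"dy":0.01,"dz":-0.05,"rx":-40,"ry":0,"rz":-3},{"gripper":0,"dx":0.078,"dy":0.01,"dz":-0.06,"rx":-46,"ry":0,"rz":-3},{"gripper":0,"dx":0.078,"dy":0.01,"dz":-0.07,"rx":-50,"ry":0,"rz":-3},{"gripper":0,"dx":0.078,"dy":0.01,"dz":-0.08,"rx":-50,"ry":0,"rz":-3},{"gripper":0,"dx":0.078,"dy":0.01,"dz":-0.08,"rx":-50,"ry":0,"rz":-3}]' 40
python3 - <<'E'
from fit import *
p,r=tool(); print(p,np.round(r,3).tolist(),get_obs()['q'].round(2))
c=cam('wrist'); save('w3',c['pixels']); P=cloud(c); z=P[...,2]
blobs((z>.036)&(z<.046)&(P[...,0]<.65)&(P[...,1]>.1),P,'tintop',200)
E
```

```text
t: 20.15
eef_pos: [0.5777, 0.2394, 0.163]
tool_rot: [-0.661, -0.225, -0.258, 0.667]
contact_force: [-0.1, 0.4, 0.4]
gripper_width: 1.002
[0.57769209 0.2394353  0.16303716] [[-0.024, 0.999, 0.041], [-0.766, 0.008, -0.643], [-0.642, -0.047, 0.765]] [-1.09  0.87  0.54  1.5   0.27  1.43 -0.69]
tintop 3852 [578.4 247.9] [60.8 28.7] 3.5 z 0.04
tintop 1517 [448.1 171.1] [61.8 29.6] 17.7 z 0.04
```

View pics/w3.png

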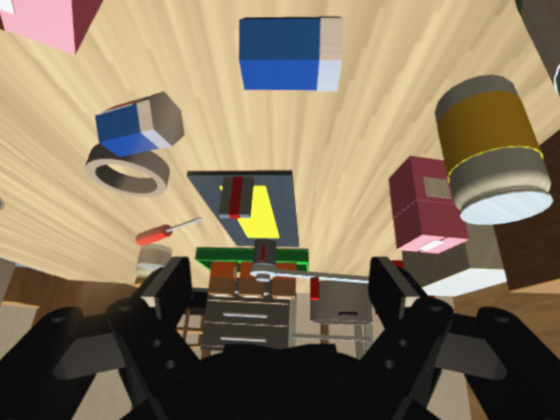

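```bash
python3 -m jog '[{"gripper":0,"dx":0,"dy":0,"dz":-0.03,"rx":0,"ry":-1.5,"rz":1},{"gripper":0,"dx":0,"dy":0,"dz":-0.06,"rx":0,"ry":-2.7,"rz":1.5},{"gripper":0,"dx":0,"dy":0,"dz":-0.09,"rx":0,"ry":-2.7,"rz":1.5},{"gripper":0,"dx":0,"dy":0,"dz":-0.11,"rx":0,"ry":-2.7,"rz":1.5},{"gripper":0,"dx":0,"dy":0,"dz":-0.11,"rx":0,"ry":-2.7,"rz":1.5}]' 40
python3 - <<'E'
from fit import *
p,r=tool(); print(p,np.round(r,3).tolist(),get_obs()['contact_force'].round(1))
E
```

```text
t: 20.7
eef_pos: [0.5773, 0.2398, 0.0533]
tool_rot: [0.676, 0.237, 0.246, -0.653]
contact_force: [0.6, 0.4, -0.1]
gripper_width: 1.0
[0.57730142 0.23984862 0.05327162] [[0.026, 0.999, 0.022], [-0.766, 0.034, -0.642], [-0.642, 0.0, 0.767]] [ 0.6  0.4 -0.1]
```

```bash
python3 -m jog '[{"gripper":0,"dx":0,"dy":0.006,"dz":-0.015,"rx":0,"ry":0,"rz":0},{"gripper":0,"dx":0,"dy":0.006,"dz":-0.027,"rx":0,"ry":0,"rz":0},{"gripper":0,"dx":0,"dy":0.006,"dz":-0.027,"rx":0,"ry":0,"rz":0},{"gripper":1,"dx":0,"dy":0.006,"dz":-0.027,"rx":0,"ry":0,"rz":0},{"gripper":1,"dx":0,"dy":0.006,"dz":-0.027,"rx":0,"ry":0,"rz":0},{"gripper":1,"dx":0,"dy":0.006,"dz":-0.027,"rx":0,"ry":0,"rz":0},{"gripper":1,"dx":0,"dy":0.006,"dz":-0.027,"rx":0,"ry":0,"rz":0},{"gripper":1,"dx":0,"dy":0.006,"dz":-0.027,"rx":0,"ry":0,"rz":0}]' 40
python3 -m jog '[{"gripper":1,"dx":0,"dy":0,"dz":0.03,"rx":0,"ry":0,"rz":0},{"gripper":1,"dx":0,"dy":0,"dz":0.07,"rx":0,"ry":0,"rz":0},{"gripper":1,"dx":0,"dy":0,"dz":0.11,"rx":8,"ry":0,"rz":0},{"gripper":1,"dx":0,"dy":0,"dz":0.13,"rx":16,"ry":0,"rz":0},{"gripper":1,"dx":0,"dy":0,"dz":0.13,"rx":24,"ry":0,"rz":0},{"gripper":1,"dx":0,"dy":0,"dz":0.13,"rx":32,"ry":0,"rz":0},{"gripper":1,"dx":0,"dy":0,"dz":0.13,"rx":40,"ry":0,"rz":0},{"gripper":1,"dx":0,"dy":0,"dz":0.13,"rx":48,"ry":0,"rz":0},{"gripper":1,"dx":0,"dy":0,"dz":0.13,"rx":56,"ry":0,"rz":0},{"gripper":1,"dx":0,"dy":0,"dz":0.13,"rx":64,"ry":0,"rz":0}]' 40
python3 -m jog '[{"gripper":1,"dx":0,"dy":0,"dz":0,"rx":8,"ry":0,"rz":0},{"gripper":1,"dx":0,"dy":0,"dz":0,"rx":16,"ry":0,"rz":0},{"gripper":1,"dx":0,"dy":0,"dz":0,"rx":24,"ry":0,"rz":0},{"gripper":1,"dx":0,"dy":0,"dz":0,"rx":32,"ry":0,"rz":0},{"gripper":1,"dx":0,"dy":0,"dz":0,"rx":40,"ry":0,"rz":0},{"gripper":1,"dx":0,"dy":0,"dz":0,"rx":46,"ry":0,"rz":0},{"gripper":1,"dx":0,"dy":0,"dz":0,"rx":46,"ry":0,"rz":0},{"gripper":1,"dx":0,"dy":0,"dz":0,"rx":46,"ry":0,"rz":0}]' 40
python3 - <<'E'
from fit import *
p,r=tool(); print(p,np.round(r,3).tolist(),get_obs()['q'].round(2))
t=[]
for n in('scene','top'):
    c=cam(n); u,v=proj(c,p)[0].astype(int); t.append(cv2.resize(c['pixels'][v-32:v+32,u-40:u+40],(400,320),interpolation=2))
save('m2',np.hstack(t))
E
```

```text
t: 21.5
eef_pos: [0.5782, 0.2473, 0.0281]
tool_rot: [0.677, 0.239, 0.245, -0.652]
contact_force: [-0.3, 1.5, 4.8]
gripper_width: 0.693
t: 22.5
eef_pos: [0.5778, 0.2468, 0.158]
tool_rot: [0.447, 0.562, 0.554, -0.421]
contact_force: [-0.4, -0.8, -3.2]
gripper_width: 0.7
t: 23.3
eef_pos: [0.5778, 0.2465, 0.1565]
tool_rot: [0.193, 0.691, 0.675, -0.175]
contact_force: [0.1, 0.7, -2.5]
gripper_width: 0.699
[0.577756   0.246536   0.15647648] [[0.029, 0.999, 0.019], [0.864, -0.015, -0.502], [-0.502, 0.031, -0.864]] [ 0.2   0.67 -0.36  1.94 -1.22  0.89  0.91]
```

View pics/m2.png

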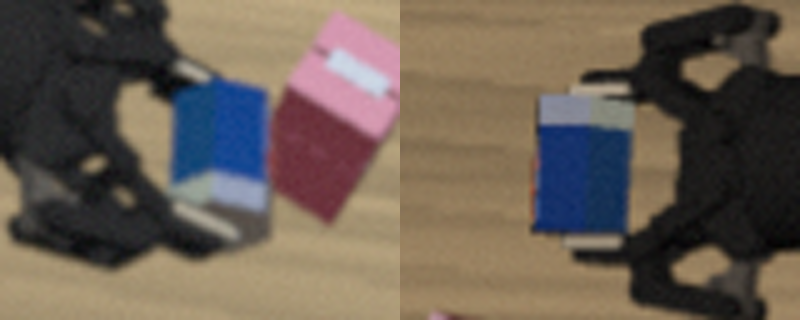

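The top view shows a thin white and red label edge on the tin's +y side. The tin has turned 110° so far, so its label started underneath (180°). I set it down here, where it settles to 120°, then regrip at -30° and roll the last 60°.

```bash
python3 -m jog '[{"gripper":1,"dx":0,"dy":0,"dz":-0.04,"rx":0,"ry":0,"rz":0},{"gripper":1,"dx":0,"dy":0,"dz":-0.08,"rx":0,"ry":0,"rz":0},{"gripper":1,"dx":0,"dy":0,"dz":-0.11,"rx":0,"ry":0,"rz":0},{"gripper":1,"dx":0,"dy":0,"dz":-0.125,"rx":0,"ry":0,"rz":0},{"gripper":1,"dx":0,"dy":0,"dz":-0.1335,"rx":0,"ry":0,"rz":0},{"gripper":1,"dx":0,"dy":0,"dz":-0.1335,"rx":0,"ry":0,"rz":0},{"gripper":0,"dx":0,"dy":0,"dz":-0.1335,"rx":0,"ry":0,"rz":0},{"gripper":0,"dx":0,"dy":0,"dz":-0.1335,"rx":0,"ry":0,"rz":0},{"gripper":0,"dx":0,"dy":0,"dz":-0.1335,"rx":0,"ry":0,"rz":0},{"gripper":0,"dx":0,"dy":0,"dz":-0.1335,"rx":0,"ry":0,"rz":0}]' 40
python3 -m jog '[{"gripper":0,"dx":0,"dy":0,"dz":0.04,"rx":0,"ry":0,"rz":0},{"gripper":0,"dx":0,"dy":0,"dz":0.08,"rx":0,"ry":0,"rz":0},{"gripper":0,"dx":0,"dy":0,"dz":0.12,"rx":-8,"ry":0,"rz":0},{"gripper":0,"dx":0,"dy":0,"dz":0.14,"rx":-16,"ry":0,"rz":0},{"gripper":0,"dx":0,"dy":0,"dz":0.14,"rx":-24,"ry":0,"rz":0},{"gripper":0,"dx":0,"dy":0,"dz":0.14,"rx":-32,"ry":0,"rz":0},{"gripper":0,"dx":0,"dy":0,"dz":0.14,"rx":-40,"ry":0,"rz":0},{"gripper":0,"dx":0,"dy":0,"dz":0.14,"rx":-48,"ry":0,"rz":0},{"gripper":0,"dx":0,"dy":0,"dz":0.14,"rx":-54,"ry":0,"rz":0},{"gripper":0,"dx":0,"dy":0,"dz":0.14,"rx":-60,"ry":0,"rz":0}]' 40
python3 - <<'E'
from fit import *
p,r=tool(); print(p,np.round(r,3).tolist(),get_obs()['q'].round(2))
c=cam('wrist'); save('w4',c['pixels']); P=cloud(c); z=P[...,2]
blobs((z>.036)&(z<.046)&(P[...,0]<.65)&(P[...,1]>.1),P,'tintop',200)
E
```

```text
t: 24.4
eef_pos: [0.5782, 0.2472, 0.0247]
tool_rot: [0.193, 0.691, 0.675, -0.173]
contact_force: [0.6, 0.3, -0.5]
gripper_width: 1.002
t: 25.4
eef_pos: [0.5776, 0.248, 0.165]
tool_rot: [0.514, 0.501, 0.497, -0.488]
contact_force: [-0.9, -0.2, -0.5]
gripper_width: 0.997
[0.5776189  0.24798225 0.16501859] [[0.031, 0.999, 0.022], [-0.003, 0.022, -1.0], [-1.0, 0.031, 0.004]] [-0.7   0.49  0.25  1.78 -0.13  0.86 -0.37]
tintop 209 [504.7 320.3] [50.2  2.2] 63.5 z 0.041
tintop 2226 [578.7 253.3] [29.4 60.2] 88.8 z 0.04
tintop 971 [447.3 172.5] [60.3 22.8] 19.7 z 0.04
```

View pics/w4.png

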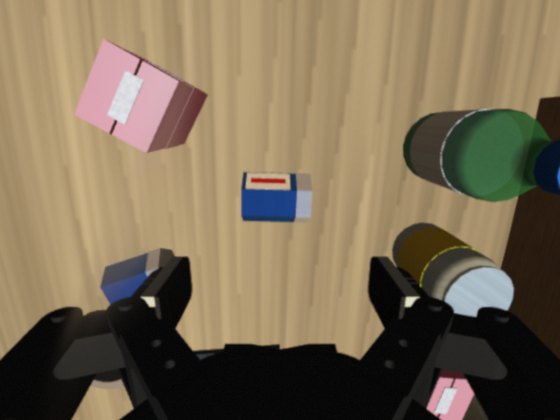

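```bash
python3 -m jog '[{"gripper":0,"dx":0,"dy":0.004,"dz":-0.02,"rx":-8,"ry":0,"rz":0},{"gripper":0,"dx":0,"dy":0.004,"dz":-0.05,"rx":-16,"ry":0,"rz":0},{"gripper":0,"dx":0,"dy":0.004,"dz":-0.08,"rx":-24,"ry":0,"rz":0},{"gripper":0,"dx":0,"dy":0.004,"dz":-0.1,"rx":-30,"ry":-1.5,"rz":0},{"gripper":0,"dx":0,"dy":0.004,"dz":-0.1,"rx":-30,"ry":-1.5,"rz":0},{"gripper":0,"dx":0,"dy":0.004,"dz":-0.1,"rx":-30,"ry":-1.5,"rz":0}]' 40
python3 - <<'E'
from fit import *
p,r=tool(); print(p,np.round(r,3).tolist())
c=cam('wrist'); P=cloud(c); z=P[...,2]
blobs((z>.037)&(z<.046)&(P[...,0]<.65)&(P[...,1]>.1),P,'tintop',200)
E
```

```text
t: 26.05
eef_pos: [0.5774, 0.2506, 0.0635]
tool_rot: [0.631, 0.358, 0.349, -0.593]
contact_force: [1.3, -0.8, 1.5]
gripper_width: 1.001
[0.57744512 0.2505509  0.06353658] [[0.052, 0.999, 0.016], [-0.498, 0.039, -0.866], [-0.866, 0.037, 0.499]]
tintop 2630 [505.3 325.2] [56.2 21.5] 85.5 z 0.042
tintop 4284 [578.9 253.9] [27.3 60.5] 89.5 z 0.04
tintop 724 [447.1 174.5] [61.1 17.8] 19.3 z 0.04
```

```bash
python3 -m jog '[{"gripper":0,"dx":0.001,"dy":0.002,"dz":-0.015,"rx":0,"ry":2,"rz":0},{"gripper":0,"dx":0.001,"dy":0.002,"dz":-0.0365,"rx":0,"ry":2,"rz":0},{"gripper":0,"dx":0.001,"dy":0.002,"dz":-0.0365,"rx":0,"ry":2,"rz":0},{"gripper":1,"dx":0.001,"dy":0.002,"dz":-0.0365,"rx":0,"ry":2,"rz":0},{"gripper":1,"dx":0.001,"dy":0.002,"dz":-0.0365,"rx":0,"ry":2,"rz":0},{"gripper":1,"dx":0.001,"dy":0.002,"dz":-0.0365,"rx":0,"ry":2,"rz":0},{"gripper":1,"dx":0.001,"dy":0.002,"dz":-0.0365,"rx":0,"ry":2,"rz":0},{"gripper":1,"dx":0.001,"dy":0.002,"dz":-0.0365,"rx":0,"ry":2,"rz":0}]' 40
python3 -m jog '[{"gripper":1,"dx":0,"dy":0,"dz":0.03,"rx":0,"ry":0,"rz":0},{"gripper":1,"dx":0,"dy":0,"dz":0.07,"rx":0,"ry":0,"rz":0},{"gripper":1,"dx":0,"dy":0,"dz":0.11,"rx":8,"ry":0,"rz":0},{"gripper":1,"dx":0,"dy":0,"dz":0.15,"rx":16,"ry":0,"rz":0},{"gripper":1,"dx":0,"dy":0,"dz":0.16,"rx":24,"ry":0,"rz":0},{"gripper":1,"dx":-0.01,"dy":-0.03,"dz":0.16,"rx":32,"ry":0,"rz":0},{"gripper":1,"dx":-0.02,"dy":-0.07,"dz":0.16,"rx":40,"ry":0,"rz":0},{"gripper":1,"dx":-0.03,"dy":-0.11,"dz":0.16,"rx":48,"ry":0,"rz":0},{"gripper":1,"dx":-0.04,"dy":-0.15,"dz":0.16,"rx":54,"ry":0,"rz":0},{"gripper":1,"dx":-0.05,"dy":-0.19,"dz":0.16,"rx":60,"ry":0,"rz":0}]' 40
python3 -m jog '[{"gripper":1,"dx":0,"dy":-0.03,"dz":0,"rx":0,"ry":0,"rz":1},{"gripper":1,"dx":0,"dy":-0.06,"dz":0,"rx":0,"ry":0,"rz":2},{"gripper":1,"dx":0,"dy":-0.092,"dz":0,"rx":0,"ry":0,"rz":2},{"gripper":1,"dx":0,"dy":-0.092,"dz":0,"rx":0,"ry":0,"rz":2},{"gripper":1,"dx":0,"dy":-0.092,"dz":-0.04,"rx":0,"ry":0,"rz":2},{"gripper":1,"dx":0,"dy":-0.092,"dz":-0.08,"rx":0,"ry":0,"rz":2},{"gripper":1,"dx":0,"dy":-0.092,"dz":-0.08,"rx":0,"ry":0,"rz":2}]' 40
python3 - <<'E'
from fit import *
p,r=tool(); print(p,np.round(r,3).tolist(),get_obs()['q'].round(2))
t=[]
for n in('scene','top'):
    c=cam(n); u,v=proj(c,p)[0].astype(int); t.append(cv2.resize(c['pixels'][v-44:v+44,u-55:u+55],(400,320),interpolation=2))
    P=cloud(c); z=P[...,2]; blobs((z>p[2]-.02)&(z<p[2]+.03)&(abs(P[...,0]-p[0])<.06)&(P[...,1]<.02)&(P[...,1]>p[1]-.012),P,n)
save('m3',np.hstack(t))
E
```

```text
t: 26.9
eef_pos: [0.5799, 0.2531, 0.029]
tool_rot: [0.625, 0.349, 0.359, -0.599]
contact_force: [0.7, -0.5, 7.1]
gripper_width: 0.696
t: 27.9
eef_pos: [0.5286, 0.0622, 0.1886]
tool_rot: [0.367, 0.615, 0.611, -0.336]
contact_force: [1.1, -0.9, -2.9]
gripper_width: 0.696
t: 28.6
eef_pos: [0.5254, -0.0278, 0.1033]
tool_rot: [0.37, 0.602, 0.623, -0.335]
contact_force: [-1.6, 1.2, -1.7]
gripper_width: 0.698
[ 0.52536711 -0.02781016  0.10331904] [[-0.002, 0.998, 0.059], [0.502, 0.051, -0.863], [-0.865, 0.028, -0.501]] [ 0.14  0.54  0.1   1.99 -0.74  0.91  0.84]
scene 568 [524.7 -18.9] [89. 41.] 1.9 z 0.117
top 554 [523.2 -16.9] [86.  42.2] 1.5 z 0.119
```

View pics/m3.png

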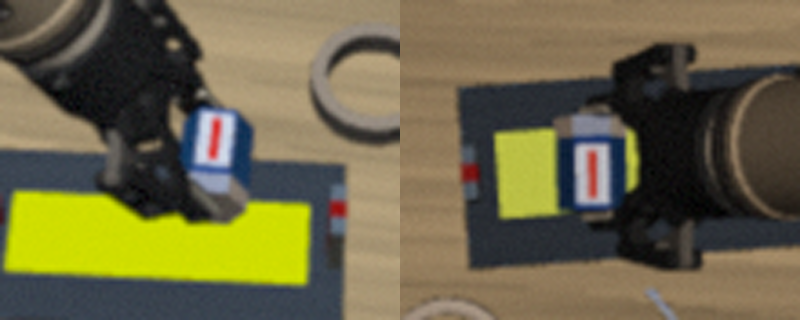

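Label up, above the strip. Lowering and releasing, then going over tin1.

```bash
python3 -m jog '[{"gripper":1,"dx":0.003,"dy":-0.002,"dz":-0.03,"rx":0,"ry":1.5,"rz":1},{"gripper":1,"dx":0.003,"dy":-0.002,"dz":-0.055,"rx":0,"ry":1.5,"rz":2},{"gripper":1,"dx":0.003,"dy":-0.002,"dz":-0.066,"rx":0,"ry":1.5,"rz":2},{"gripper":1,"dx":0.003,"dy":-0.002,"dz":-0.07,"rx":0,"ry":1.5,"rz":2},{"gripper":1,"dx":0.003,"dy":-0.002,"dz":-0.07,"rx":0,"ry":1.5,"rz":2}]' 40
python3 -m jog '[{"gripper":0,"dx":0,"dy":0,"dz":0,"rx":0,"ry":0,"rz":0},{"gripper":0,"dx":0,"dy":0,"dz":0,"rx":0,"ry":0,"rz":0},{"gripper":0,"dx":0,"dy":0,"dz":0,"rx":0,"ry":0,"rz":0},{"gripper":0,"dx":0,"dy":0,"dz":0,"rx":0,"ry":0,"rz":0},{"gripper":0,"dx":0,"dy":0,"dz":0.04,"rx":0,"ry":0,"rz":0},{"gripper":0,"dx":0,"dy":0,"dz":0.08,"rx":0,"ry":0,"rz":0},{"gripper":0,"dx":0,"dy":0,"dz":0.12,"rx":-7.5,"ry":0,"rz":0},{"gripper":0,"dx":0,"dy":0,"dz":0.16,"rx":-15,"ry":0,"rz":0},{"gripper":0,"dx":-0.015,"dy":0.04,"dz":0.18,"rx":-22.5,"ry":0,"rz":0},{"gripper":0,"dx":-0.03,"dy":0.08,"dz":0.18,"rx":-30,"ry":0,"rz":0}]' 40
python3 -m jog '[{"gripper":0,"dx":-0.015,"dy":0.04,"dz":0,"rx":0,"ry":0,"rz":0},{"gripper":0,"dx":-0.03,"dy":0.08,"dz":0,"rx":0,"ry":0,"rz":0},{"gripper":0,"dx":-0.045,"dy":0.12,"dz":-0.02,"rx":0,"ry":0,"rz":0},{"gripper":0,"dx":-0.048,"dy":0.12,"dz":-0.04,"rx":0,"ry":0,"rz":5},{"gripper":0,"dx":-0.048,"dy":0.12,"dz":-0.06,"rx":0,"ry":0,"rz":12},{"gripper":0,"dx":-0.048,"dy":0.12,"dz":-0.06,"rx":0,"ry":0,"rz":12}]' 40
python3 - <<'E'
from fit import *
p,r=tool(); print(p,np.round(r,3).tolist(),get_obs()['q'].round(2))
for n in('wrist','top','scene'):
    c=cam(n);P=cloud(c); z=P[...,2]; x,y=P[...,0],P[...,1]; print(n)
    blobs((z>.037)&(z<.046)&(x<.65)&(x>.4)&(y>.1)&(y<.23),P,'tin1',150)
    blobs((z>.044)&(z<.052)&(x<.6)&(x>.45)&(y>-.1)&(y<.03),P,'tin2',80)
    if n=='wrist': w=c['pixels']
    if n=='top': u,v=proj(c,(.528,-.02,.03))[0].astype(int); t=c['pixels'][v-40:v+40,u-40:u+40]
save('m4',np.hstack([w[:, :],cv2.resize(t,(240,240))[np.r_[0:240,[239]*180]]]))
E
```

```text
t: 29.2
eef_pos: [0.5323, -0.0309, 0.0384]
tool_rot: [0.371, 0.588, 0.636, -0.334]
contact_force: [-0.3, -0.7, -1.1]
gripper_width: 0.695
t: 30.2
eef_pos: [0.5074, 0.0394, 0.2202]
tool_rot: [0.503, 0.481, 0.534, -0.48]
contact_force: [-0.1, 1.7, -0.8]
gripper_width: 1.002
t: 30.8
eef_pos: [0.4554, 0.159, 0.1544]
tool_rot: [0.548, 0.418, 0.586, -0.426]
contact_force: [-1.2, -0.8, -0.1]
gripper_width: 1.004
[0.45535366 0.15895133 0.15439222] [[-0.051, 0.957, 0.286], [0.023, 0.288, -0.957], [-0.998, -0.042, -0.037]] [-0.56  0.31  0.15  2.08 -0.12  0.8  -0.04]
wrist
tin1 2306 [448.1 169.6] [60.4 27.8] 20.5 z 0.04
top
tin2 256 [528.2 -22.5] [58.5 29.2] 4.4 z 0.048
scene
tin1 232 [448.6 166.4] [63.2 29.9] 19.6 z 0.04
tin2 260 [532.3 -25.6] [62.  30.1] 2.8 z 0.048
```

View pics/m4.png

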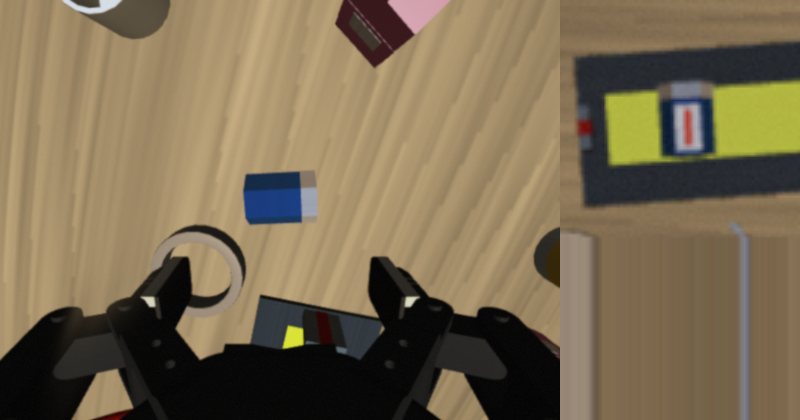

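Tin2 lies label up at about (0.530, -0.024). Tin1 at (0.448, 0.168), yaw 20°, shows no label from above. I level and align the tool, then tilt -50° about tin1's axis.

```bash
python3 -m jog '[{"gripper":0,"dx":-0.007,"dy":0.009,"dz":0,"rx":0.7,"ry":-2.3,"rz":3.3},{"gripper":0,"dx":-0.007,"dy":0.009,"dz":0,"rx":0.7,"ry":-2.3,"rz":3.3}]' 40
python3 -m jog '[{"gripper":0,"dx":0,"dy":0,"dz":-0.01,"rx":-7.5,"ry":-2.7,"rz":0},{"gripper":0,"dx":0,"dy":0,"dz":-0.02,"rx":-15,"ry":-5.5,"rz":0},{"gripper":0,"dx":0,"dy":0,"dz":-0.03,"rx":-22.5,"ry":-8.2,"rz":0},{"gripper":0,"dx":0,"dy":0,"dz":-0.04,"rx":-30,"ry":-10.9,"rz":0},{"gripper":0,"dx":0,"dy":0,"dz":-0.05,"rx":-37.5,"ry":-13.6,"rz":0},{"gripper":0,"dx":0,"dy":0,"dz":-0.06,"rx":-45,"ry":-16.4,"rz":0},{"gripper":0,"dx":0,"dy":0,"dz":-0.08,"rx":-47,"ry":-17.1,"rz":0},{"gripper":0,"dx":0,"dy":0,"dz":-0.09,"rx":-47,"ry":-17.1,"rz":0},{"gripper":0,"dx":0,"dy":0,"dz":-0.09,"rx":-47,"ry":-17.1,"rz":0}]' 40
python3 - <<'E'
from fit import *
p,r=tool(); print(p,np.round(r,3).tolist(),get_obs()['q'].round(2))
c=cam('wrist');P=cloud(c); z=P[...,2]; x,y=P[...,0],P[...,1]
blobs((z>.037)&(z<.046)&(x<.65)&(x>.4)&(y>.1)&(y<.23),P,'tin1',150)
E
```

```text
t: 31.15
eef_pos: [0.4497, 0.1687, 0.1572]
tool_rot: [0.569, 0.415, 0.588, -0.397]
contact_force: [-0.5, 0.7, -0.3]
gripper_width: 1.0
t: 32.05
eef_pos: [0.4505, 0.1676, 0.066]
tool_rot: [0.765, 0.207, 0.293, -0.535]
contact_force: [0.5, -0.9, -0.1]
gripper_width: 1.0
[0.45048481 0.16759066 0.06596935] [[0.257, 0.939, 0.227], [-0.697, 0.343, -0.63], [-0.669, 0.004, 0.743]] [-1.21  0.73  0.37  2.07  0.59  0.93 -1.01]
tin1 3290 [448.  170.3] [60.4 28.2] 19.8 z 0.04
```

```bash
python3 -m jog '[{"gripper":0,"dx":-0.002,"dy":0.001,"dz":-0.02,"rx":0,"ry":0,"rz":0},{"gripper":0,"dx":-0.002,"dy":0.001,"dz":-0.04,"rx":0,"ry":0,"rz":0},{"gripper":0,"dx":-0.002,"dy":0.001,"dz":-0.04,"rx":0,"ry":0,"rz":0},{"gripper":1,"dx":-0.002,"dy":0.001,"dz":-0.04,"rx":0,"ry":0,"rz":0},{"gripper":1,"dx":-0.002,"dy":0.001,"dz":-0.04,"rx":0,"ry":0,"rz":0},{"gripper":1,"dx":-0.002,"dy":0.001,"dz":-0.04,"rx":0,"ry":0,"rz":0},{"gripper":1,"dx":-0.002,"dy":0.001,"dz":-0.04,"rx":0,"ry":0,"rz":0},{"gripper":1,"dx":-0.002,"dy":0.001,"dz":-0.04,"rx":0,"ry":0,"rz":0}]' 40
python3 -m jog '[{"gripper":1,"dx":0,"dy":0,"dz":0.03,"rx":0,"ry":0,"rz":0},{"gripper":1,"dx":0,"dy":0,"dz":0.07,"rx":0,"ry":0,"rz":0},{"gripper":1,"dx":0.02,"dy":0.01,"dz":0.11,"rx":7.5,"ry":2.7,"rz":0},{"gripper":1,"dx":0.04,"dy":0.02,"dz":0.13,"rx":15,"ry":5.5,"rz":0},{"gripper":1,"dx":0.06,"dy":0.03,"dz":0.13,"rx":22.5,"ry":8.2,"rz":0},{"gripper":1,"dx":0.08,"dy":0.04,"dz":0.13,"rx":30,"ry":10.9,"rz":0},{"gripper":1,"dx":0.1,"dy":0.05,"dz":0.13,"rx":37.5,"ry":13.6,"rz":0},{"gripper":1,"dx":0.12,"dy":0.06,"dz":0.13,"rx":45,"ry":16.4,"rz":0},{"gripper":1,"dx":0.125,"dy":0.07,"dz":0.13,"rx":52.5,"ry":19.1,"rz":0},{"gripper":1,"dx":0.125,"dy":0.07,"dz":0.13,"rx":60,"ry":21.8,"rz":0}]' 40
python3 -m jog '[{"gripper":1,"dx":0,"dy":0,"dz":0,"rx":7.5,"ry":2.7,"rz":0},{"gripper":1,"dx":0,"dy":0,"dz":0,"rx":15,"ry":5.5,"rz":0},{"gripper":1,"dx":0,"dy":0,"dz":0,"rx":22.5,"ry":8.2,"rz":0},{"gripper":1,"dx":0,"dy":0,"dz":0,"rx":30,"ry":10.9,"rz":0},{"gripper":1,"dx":0,"dy":0,"dz":0,"rx":37.5,"ry":13.6,"rz":0},{"gripper":1,"dx":0,"dy":0,"dz":0,"rx":43.4,"ry":15.8,"rz":0},{"gripper":1,"dx":0,"dy":0,"dz":0,"rx":43.4,"ry":15.8,"rz":0},{"gripper":1,"dx":0,"dy":0,"dz":0,"rx":43.4,"ry":15.8,"rz":0}]' 40
python3 - <<'E'
from fit import *
p,r=tool(); print(p,np.round(r,3).tolist(),get_obs()['q'].round(2))
t=[]
for n in('scene','top'):
    c=cam(n); u,v=proj(c,p)[0].astype(int); t.append(cv2.resize(c['pixels'][v-32:v+32,u-40:u+40],(400,320),interpolation=2))
save('m5',np.hstack(t))
E
```

```text
t: 32.9
eef_pos: [0.4489, 0.1689, 0.0279]
tool_rot: [0.766, 0.207, 0.292, -0.534]
contact_force: [-1.0, 1.5, 6.7]
gripper_width: 0.694
t: 33.9
eef_pos: [0.5747, 0.2401, 0.1581]
tool_rot: [0.493, 0.462, 0.653, -0.342]
contact_force: [-0.5, 0.2, -2.8]
gripper_width: 0.694
t: 34.7
eef_pos: [0.5733, 0.2386, 0.156]
tool_rot: [0.198, 0.559, 0.793, -0.14]
contact_force: [0.3, -0.4, -1.0]
gripper_width: 0.701
[0.57329895 0.23860571 0.1559718 ] [[-0.297, 0.942, 0.159], [0.831, 0.337, -0.443], [-0.47, 0.0, -0.882]] [ 0.17  0.79 -0.33  1.7  -0.88  1.2   0.8 ]
```

View pics/m5.png

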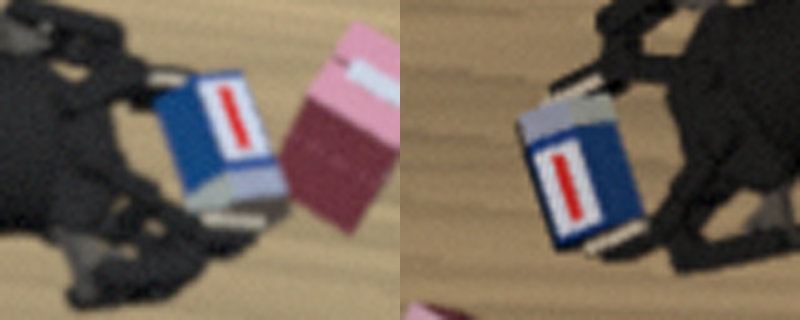

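The label is now on the nearly upward flat. I set tin1 down here to settle, then regrip it vertically.

```bash
python3 -m jog '[{"gripper":1,"dx":0,"dy":0,"dz":-0.04,"rx":0,"ry":0,"rz":0},{"gripper":1,"dx":0,"dy":0,"dz":-0.08,"rx":0,"ry":0,"rz":0},{"gripper":1,"dx":0,"dy":0,"dz":-0.11,"rx":0,"ry":0,"rz":0},{"gripper":1,"dx":0,"dy":0,"dz":-0.125,"rx":0,"ry":0,"rz":0},{"gripper":1,"dx":0,"dy":0,"dz":-0.1325,"rx":0,"ry":0,"rz":0},{"gripper":1,"dx":0,"dy":0,"dz":-0.1325,"rx":0,"ry":0,"rz":0},{"gripper":0,"dx":0,"dy":0,"dz":-0.1325,"rx":0,"ry":0,"rz":0},{"gripper":0,"dx":0,"dy":0,"dz":-0.1325,"rx":0,"ry":0,"rz":0},{"gripper":0,"dx":0,"dy":0,"dz":-0.1325,"rx":0,"ry":0,"rz":0},{"gripper":0,"dx":0,"dy":0,"dz":-0.1325,"rx":0,"ry":0,"rz":0}]' 40
python3 -m jog '[{"gripper":0,"dx":0,"dy":0,"dz":0.04,"rx":0,"ry":0,"rz":0},{"gripper":0,"dx":0,"dy":0,"dz":0.08,"rx":0,"ry":0,"rz":0},{"gripper":0,"dx":0,"dy":0,"dz":0.12,"rx":-7.5,"ry":-2.7,"rz":0},{"gripper":0,"dx":0,"dy":0,"dz":0.12,"rx":-15,"ry":-5.5,"rz":0},{"gripper":0,"dx":0,"dy":0,"dz":0.12,"rx":-22.5,"ry":-8.2,"rz":0},{"gripper":0,"dx":0,"dy":0,"dz":0.12,"rx":-30,"ry":-10.9,"rz":0},{"gripper":0,"dx":0,"dy":0,"dz":0.12,"rx":-37.5,"ry":-13.6,"rz":0},{"gripper":0,"dx":0,"dy":0,"dz":0.12,"rx":-45,"ry":-16.4,"rz":0},{"gripper":0,"dx":0,"dy":0,"dz":0.12,"rx":-52.5,"ry":-19.1,"rz":0},{"gripper":0,"dx":0,"dy":0,"dz":0.12,"rx":-58,"ry":-21,"rz":0}]' 40
python3 - <<'E'
from fit import *
p,r=tool(); print(p,np.round(r,3).tolist(),get_obs()['q'].round(2))
for n in('wrist','top','scene'):
    c=cam(n);P=cloud(c); z=P[...,2]; x,y=P[...,0],P[...,1]; im=c['pixels'].astype(int); print(n)
    blobs((z>.037)&(z<.046)&(x<.65)&(x>.5)&(y>.15)&(y<.3),P,'tin1',80)
    blobs((z>.03)&(z<.055)&(x<.65)&(x>.48)&(y>-.1)&(y<.3)&(im.min(2)>110)&(im.max(2)-im.min(2)<50),P,'white',10)
E
```

```text
t: 35.8
eef_pos: [0.5737, 0.2391, 0.0245]
tool_rot: [0.198, 0.559, 0.793, -0.138]
contact_force: [1.0, 0.3, 0.0]
gripper_width: 0.999
t: 36.8
eef_pos: [0.5729, 0.2411, 0.1452]
tool_rot: [0.579, 0.408, 0.579, -0.403]
contact_force: [-0.5, 0.1, -0.7]
gripper_width: 1.001
[0.57292991 0.24108694 0.14523292] [[0.004, 0.94, 0.342], [0.005, 0.342, -0.94], [-1.0, 0.006, -0.003]] [-0.6   0.5   0.14  1.79 -0.09  0.85 -0.07]
wrist
tin1 2426 [573.1 244.3] [60.3 27.7] 20.1 z 0.04
white 517 [596.3 249.5] [13.  29.4] 21.5 z 0.04
white 1012 [566.4 240.6] [38.5 22.4] 20.3 z 0.041
top
tin1 229 [569.1 242.7] [60.4 30.1] 23.0 z 0.04
white 35 [593.1 248.8] [11.6 19.3] 18.9 z 0.04
white 95 [563.1 241.1] [38.3 20.6] 19.0 z 0.04
white 40 [553.1 -21.6] [ 7.9 22.4] 1.8 z 0.048
white 103 [522.1 -24.5] [35.1 22.4] 2.5 z 0.048
scene
tin1 264 [573.4 240.7] [59.9 30.7] 18.0 z 0.04
white 99 [523.2 -26.3] [41.7 21.2] 8.5 z 0.049
white 68 [555.7 -26.8] [12.8 36.1] 1.9 z 0.048
white 114 [564.1 238.9] [40.9 23.6] 20.1 z 0.04
white 75 [595.8 248.5] [13.1 34.8] 22.1 z 0.04
```

```bash
python3 -m jog '[{"gripper":0,"dx":-0.001,"dy":0.001,"dz":-0.045,"rx":0,"ry":0,"rz":0},{"gripper":0,"dx":-0.001,"dy":0.001,"dz":-0.09,"rx":0,"ry":0,"rz":0},{"gripper":0,"dx":-0.001,"dy":0.001,"dz":-0.119,"rx":0,"ry":0,"rz":0},{"gripper":0,"dx":-0.001,"dy":0.001,"dz":-0.119,"rx":0,"ry":0,"rz":0},{"gripper":1,"dx":-0.001,"dy":0.001,"dz":-0.119,"rx":0,"ry":0,"rz":0},{"gripper":1,"dx":-0.001,"dy":0.001,"dz":-0.119,"rx":0,"ry":0,"rz":0},{"gripper":1,"dx":-0.001,"dy":0.001,"dz":-0.119,"rx":0,"ry":0,"rz":0},{"gripper":1,"dx":-0.001,"dy":0.001,"dz":-0.119,"rx":0,"ry":0,"rz":0},{"gripper":1,"dx":-0.001,"dy":0.001,"dz":-0.119,"rx":0,"ry":0,"rz":0}]' 40
python3 -m jog '[{"gripper":1,"dx":0,"dy":0,"dz":0.03,"rx":0,"ry":0,"rz":0},{"gripper":1,"dx":0,"dy":0,"dz":0.07,"rx":0,"ry":0,"rz":0},{"gripper":1,"dx":0,"dy":0,"dz":0.11,"rx":0,"ry":0,"rz":0},{"gripper":1,"dx":0,"dy":0,"dz":0.15,"rx":0,"ry":0,"rz":0},{"gripper":1,"dx":-0.005,"dy":-0.04,"dz":0.15,"rx":0,"ry":0,"rz":-5},{"gripper":1,"dx":-0.01,"dy":-0.08,"dz":0.15,"rx":0,"ry":0,"rz":-10},{"gripper":1,"dx":-0.015,"dy":-0.12,"dz":0.15,"rx":0,"ry":0,"rz":-14},{"gripper":1,"dx":-0.02,"dy":-0.16,"dz":0.15,"rx":0,"ry":0,"rz":-14},{"gripper":1,"dx":-0.025,"dy":-0.2,"dz":0.15,"rx":0,"ry":0,"rz":-14},{"gripper":1,"dx":-0.03,"dy":-0.24,"dz":0.15,"rx":0,"ry":0,"rz":-14}]' 40
python3 -m jog '[{"gripper":1,"dx":-0.004,"dy":-0.04,"dz":0,"rx":0,"ry":0,"rz":0},{"gripper":1,"dx":-0.007,"dy":-0.085,"dz":0,"rx":0,"ry":0,"rz":0},{"gripper":1,"dx":-0.007,"dy":-0.085,"dz":0,"rx":0,"ry":0,"rz":0},{"gripper":1,"dx":-0.007,"dy":-0.085,"dz":-0.04,"rx":0,"ry":0,"rz":0},{"gripper":1,"dx":-0.007,"dy":-0.085,"dz":-0.08,"rx":0,"ry":0,"rz":0},{"gripper":1,"dx":-0.007,"dy":-0.085,"dz":-0.1,"rx":0,"ry":0,"rz":0},{"gripper":1,"dx":-0.007,"dy":-0.085,"dz":-0.1,"rx":0,"ry":0,"rz":0}]' 40
python3 - <<'E'
from fit import *
p,r=tool(); print(p,np.round(r,3).tolist(),get_obs()['q'].round(2))
E
```

```text
t: 37.85
eef_pos: [0.5739, 0.2402, 0.0269]
tool_rot: [0.578, 0.41, 0.579, -0.403]
contact_force: [0.7, -2.1, 6.7]
gripper_width: 0.695
t: 38.85
eef_pos: [0.5417, -0.0011, 0.1754]
tool_rot: [0.524, 0.477, 0.526, -0.471]
contact_force: [0.5, 0.3, -1.4]
gripper_width: 0.698
t: 39.55
eef_pos: [0.533, -0.0842, 0.0725]
tool_rot: [0.522, 0.475, 0.528, -0.472]
contact_force: [0.8, 0.1, -1.1]
gripper_width: 0.694
[ 0.5330229  -0.0841744   0.07252743] [[-0.003, 0.995, 0.103], [0.008, 0.103, -0.995], [-1.0, -0.002, -0.008]] [-0.14  0.51  0.23  2.03 -0.21  0.63  0.34]
```

```bash
python3 -m jog '[{"gripper":1,"dx":0,"dy":0.001,"dz":-0.02,"rx":0,"ry":0,"rz":0},{"gripper":1,"dx":0,"dy":0.001,"dz":-0.033,"rx":0,"ry":0,"rz":0},{"gripper":1,"dx":0,"dy":0.001,"dz":-0.037,"rx":0,"ry":0,"rz":0},{"gripper":1,"dx":0,"dy":0.001,"dz":-0.037,"rx":0,"ry":0,"rz":0},{"gripper":0,"dx":0,"dy":0.001,"dz":-0.037,"rx":0,"ry":0,"rz":0},{"gripper":0,"dx":0,"dy":0.001,"dz":-0.037,"rx":0,"ry":0,"rz":0},{"gripper":0,"dx":0,"dy":0.001,"dz":-0.037,"rx":0,"ry":0,"rz":0},{"gripper":0,"dx":0,"dy":0.001,"dz":-0.037,"rx":0,"ry":0,"rz":0},{"gripper":0,"dx":0,"dy":0.001,"dz":0,"rx":0,"ry":0,"rz":0},{"gripper":0,"dx":0,"dy":0.001,"dz":0.04,"rx":0,"ry":0,"rz":0}]' 40
python3 -m jog '[{"gripper":0,"dx":0,"dy":0,"dz":0.05,"rx":0,"ry":0,"rz":0},{"gripper":0,"dx":0.04,"dy":0,"dz":0.1,"rx":0,"ry":0,"rz":0},{"gripper":0,"dx":0.07,"dy":-0.03,"dz":0.1,"rx":0,"ry":0,"rz":0},{"gripper":0,"dx":0.108,"dy":-0.06,"dz":0.1,"rx":0,"ry":0,"rz":0},{"gripper":0,"dx":0.108,"dy":-0.1,"dz":0.1,"rx":0,"ry":0,"rz":0},{"gripper":0,"dx":0.108,"dy":-0.12,"dz":0.1,"rx":0,"ry":0,"rz":0},{"gripper":0,"dx":0.108,"dy":-0.12,"dz":0.1,"rx":0,"ry":0,"rz":0}]' 40
python3 - <<'E'
from fit import *
p,r=tool(); print(p,np.round(r,3).tolist(),get_obs()['q'].round(2))
for n in('wrist','top','scene'):
    c=cam(n);P=cloud(c); z=P[...,2]; x,y=P[...,0],P[...,1]; im=c['pixels'].astype(int); print(n)
    blobs((z>.044)&(z<.052)&(x<.6)&(x>.45)&(y>-.13)&(y<.03),P,'tin',40)
    blobs((z>.03)&(z<.055)&(x<.65)&(x>.48)&(y>-.13)&(y<.03)&(im.min(2)>110)&(im.max(2)-im.min(2)<50),P,'white',10)
    blobs((im[...,2]>1.6*im[...,1])&(im[...,2]>90)&(z>.095)&(z<.12)&(x>.6)&(x<.68)&(y<-.15)&(y>-.25),P,'knob',8)
    blobs((z>.079)&(z<.088)&(x>.51)&(x<.575)&(y<-.16)&(y>-.22),P,'post',8)
    if n=='scene': save('s5',cv2.resize(c['pixels'][130:330,110:390],None,fx=2.5,fy=2.5))
E
```

```text
t: 40.55
eef_pos: [0.5341, -0.0838, 0.1146]
tool_rot: [0.523, 0.475, 0.527, -0.472]
contact_force: [1.1, 0.2, 0.6]
gripper_width: 0.999
t: 41.25
eef_pos: [0.6421, -0.2091, 0.2147]
tool_rot: [0.523, 0.477, 0.524, -0.474]
contact_force: [-0.4, -0.5, 0.5]
gripper_width: 1.003
[ 0.64208258 -0.20913834  0.21472832] [[0.002, 0.995, 0.096], [0.004, 0.096, -0.995], [-1.0, 0.002, -0.004]] [ 0.    0.52  0.32  1.61 -0.19  1.04  0.47]
wrist
tin 2267 [535.7 -79.9] [61.2 29.3] 5.1 z 0.048
white 164 [557.2 -41.7] [12.6  6.6] 4.5 z 0.036
white 733 [559.3 -78.5] [13.8 42.9] 5.8 z 0.048
white 880 [528.3 -80.4] [39.3 22.1] 6.1 z 0.049
knob 362 [ 644.2 -202.6] [15.9 16.7] 5.5 z 0.11
post 748 [ 545.9 -186. ] [26.8 25.5] 30.9 z 0.082
top
tin 262 [528.1 -21.8] [58.2 30.4] 4.2 z 0.048
tin 252 [531.8 -77.9] [60.1 30.7] 6.4 z 0.048
white 41 [553.  -23.1] [ 8.2 25.3] 3.3 z 0.048
white 40 [556.8 -77.5] [ 7.9 25.7] 2.8 z 0.048
white 99 [524.7 -80.4] [37.8 20.2] 2.0 z 0.048
white 103 [522.  -23.5] [34.9 20. ] 1.5 z 0.048
knob 41 [ 640.9 -203.5] [15.5 14.9] 89.7 z 0.11
post 87 [ 541.9 -185.4] [22.  25.5] 2.7 z 0.082
scene
tin 261 [535.5 -81.3] [63.3 29.7] 5.2 z 0.048
tin 264 [533.3 -26. ] [60.9 30.9] 5.5 z 0.048
white 95 [527.3 -81.7] [37.5 22.1] 5.9 z 0.049
white 97 [523.  -26.3] [38.2 21.2] 8.5 z 0.049
white 63 [558.7 -80.7] [11.8 36.1] 2.6 z 0.048
white 66 [555.2 -27.7] [13.  34.4] 2.0 z 0.048
knob 56 [ 644.9 -204.7] [17.  16.2] 7.4 z 0.11
post 85 [ 546.3 -187.6] [26.4 23.2] 48.0 z 0.082
```

View pics/s5.png

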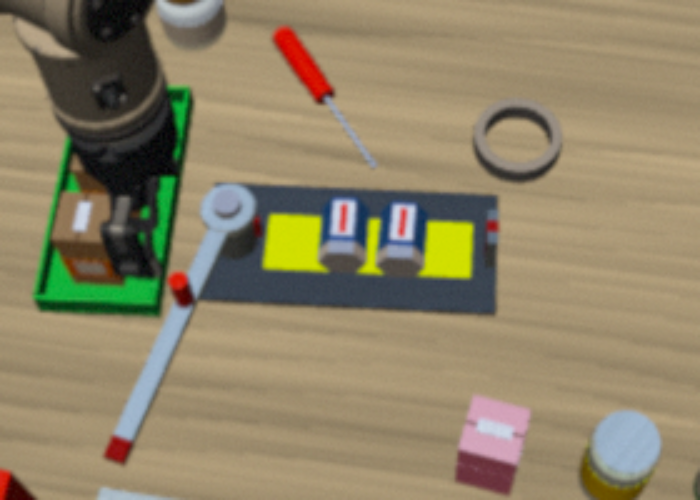

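Both tins are label up on the strip. Next I grip the knob at about (0.6435, -0.2035).

```bash
python3 -m jog '[{"gripper":0,"dx":0.0015,"dy":0.0055,"dz":-0.04,"rx":0,"ry":0,"rz":0},{"gripper":0,"dx":0.0015,"dy":0.0055,"dz":-0.08,"rx":0,"ry":0,"rz":0},{"gripper":0,"dx":0.0015,"dy":0.0055,"dz":-0.11,"rx":0,"ry":0,"rz":0},{"gripper":0,"dx":0.0015,"dy":0.0055,"dz":-0.119,"rx":0,"ry":0,"rz":0},{"gripper":0,"dx":0.0015,"dy":0.0055,"dz":-0.119,"rx":0,"ry":0,"rz":0},{"gripper":1,"dx":0.0015,"dy":0.0055,"dz":-0.119,"rx":0,"ry":0,"rz":0},{"gripper":1,"dx":0.0015,"dy":0.0055,"dz":-0.119,"rx":0,"ry":0,"rz":0},{"gripper":1,"dx":0.0015,"dy":0.0055,"dz":-0.119,"rx":0,"ry":0,"rz":0},{"gripper":1,"dx":0.0015,"dy":0.0055,"dz":-0.119,"rx":0,"ry":0,"rz":0},{"gripper":1,"dx":0.0015,"dy":0.0055,"dz":-0.119,"rx":0,"ry":0,"rz":0}]' 40
python3 -m jog '[{"gripper":1,"dx":0,"dy":0,"dz":0,"rx":0,"ry":0,"rz":0},{"gripper":1,"dx":0,"dy":0,"dz":0,"rx":0,"ry":0,"rz":0}]' 40
```

```text
t: 42.4
eef_pos: [0.6436, -0.1984, 0.0965]
tool_rot: [0.523, 0.476, 0.527, -0.472]
contact_force: [-4.3, 1.7, 2.7]
gripper_width: 0.196
t: 42.6
eef_pos: [0.6436, -0.1984, 0.0965]
tool_rot: [0.523, 0.476, 0.527, -0.472]
contact_force: [-5.6, 2.3, 7.4]
gripper_width: 0.197
```

```bash
python3 -m jog '[{"gripper":1,"dx":0.001,"dy":0.02,"dz":0,"rx":0,"ry":0,"rz":0},{"gripper":1,"dx":-0.001,"dy":0.04,"dz":0,"rx":0,"ry":0,"rz":0},{"gripper":1,"dx":-0.008,"dy":0.059,"dz":0,"rx":0,"ry":0,"rz":0},{"gripper":1,"dx":-0.018,"dy":0.076,"dz":0,"rx":0,"ry":0,"rz":0},{"gripper":1,"dx":-0.031,"dy":0.091,"dz":0,"rx":0,"ry":0,"rz":0},{"gripper":1,"dx":-0.047,"dy":0.103,"dz":0,"rx":0,"ry":0,"rz":0},{"gripper":1,"dx":-0.065,"dy":0.111,"dz":0,"rx":0,"ry":0,"rz":0},{"gripper":1,"dx":-0.085,"dy":0.116,"dz":0,"rx":0,"ry":0,"rz":0},{"gripper":1,"dx":-0.095,"dy":0.117,"dz":0,"rx":0,"ry":0,"rz":0},{"gripper":1,"dx":-0.095,"dy":0.117,"dz":0,"rx":0,"ry":0,"rz":0}]' 40
python3 - <<'E'
from fit import *
p,r=tool(); print(p,get_obs()['contact_force'],get_obs()['gripper_width'])
for n in('top','scene'):
    c=cam(n);P=cloud(c); z=P[...,2]; x,y=P[...,0],P[...,1]; im=c['pixels'].astype(int); print(n)
    blobs((im[...,2]>1.8*im[...,1])&(im[...,2]>80)&(z>.05)&(z<.12)&(x>.48)&(x<.83)&(y<.1)&(y>-.25),P,'red',6)
    blobs((z>.063)&(z<.075)&(x>.45)&(x<.8)&(y>-.16)&(y<.12),P,'bar',15)
E
```

```text
t: 43.6
eef_pos: [0.5518, -0.0687, 0.0974]
tool_rot: [0.524, 0.478, 0.531, -0.464]
contact_force: [1.5, 28.8, 10.0]
gripper_width: 0.003
[ 0.55183886 -0.06866682  0.09743786] [ 1.46777915 28.75495493  9.96050269] 0.0030165676219195375
top
red 55 [568.8  61.1] [18.4 16.7] 81.8 z 0.07
red 20 [519.2  61.3] [10.2  7.5] 1.9 z 0.059
bar 332 [563.5  18. ] [107.   18.5] 84.0 z 0.069
scene
red 35 [557.8 -90. ] [15.6 11.8] 41.4 z 0.111
red 19 [521.4  58.6] [11.5  7.2] 6.3 z 0.059
red 65 [572.   59.2] [17.7 21.9] 87.2 z 0.07
red 101 [755.8  79.1] [41.7  2.5] 82.8 z 0.067
bar 730 [561.7 -45.6] [230.1  22.9] 84.2 z 0.07
bar 44 [755.8  80.4] [48.2  1.8] 81.7 z 0.069
```

The knob slipped out of the pads near the end; the bar is about 0.2 rad short. I lift and push the knob from the +x side with closed fingers.

```bash
python3 -m jog '[{"gripper":1,"dx":0,"dy":0.01,"dz":0.03,"rx":0,"ry":0,"rz":0},{"gripper":1,"dx":0,"dy":0.01,"dz":0.07,"rx":0,"ry":0,"rz":0},{"gripper":1,"dx":0.04,"dy":0,"dz":0.07,"rx":0,"ry":0,"rz":0},{"gripper":1,"dx":0.056,"dy":-0.01,"dz":0.07,"rx":0,"ry":0,"rz":0},{"gripper":1,"dx":0.056,"dy":-0.01,"dz":0.07,"rx":0,"ry":0,"rz":0},{"gripper":1,"dx":0.056,"dy":-0.01,"dz":0.07,"rx":0,"ry":0,"rz":0}]' 40
python3 - <<'E'
from fit import *
p,r=tool(); print(p,np.round(r,3).tolist(),get_obs()['contact_force'].round(1))
for n in('wrist','top','scene'):
    c=cam(n);P=cloud(c); z=P[...,2]; x,y=P[...,0],P[...,1]; im=c['pixels'].astype(int); print(n)
    blobs((im[...,2]>1.8*im[...,1])&(im[...,2]>80)&(z>.05)&(z<.12)&(x>.48)&(x<.7)&(y<.1)&(y>-.25),P,'red',6)
    blobs((z>.044)&(z<.052)&(x<.6)&(x>.45)&(y>-.13)&(y<.03),P,'tin',40)
E
```

```text
t: 44.3
eef_pos: [0.6049, -0.0911, 0.1653]
tool_rot: [0.523, 0.476, 0.526, -0.472]
contact_force: [0.1, 0.4, 0.0]
gripper_width: 0.001
[ 0.60491501 -0.09113415  0.16534601] [[0.001, 0.995, 0.102], [0.008, 0.102, -0.995], [-1.0, 0.002, -0.007]] [0.1 0.4 0. ]
wrist
red 24 [522.1  55.3] [10.  1.] 7.3 z 0.058
red 252 [573.1  52.6] [19.6  8.4] 12.6 z 0.07
red 569 [557.3 -86.4] [16.9 16.4] 69.9 z 0.11
tin 2247 [527.3 -24. ] [50.5 29.3] 3.6 z 0.048
tin 1470 [526.2 -80.1] [41.1 28.1] 5.8 z 0.048
tin 47 [566.3 -82.4] [14.9  3.1] 83.6 z 0.048
top
red 55 [569.6  60.8] [18.4 16.8] 83.0 z 0.07
red 20 [519.   61.2] [10.   7.6] 1.8 z 0.058
tin 225 [525.9 -23.3] [54.  30.9] 5.7 z 0.048
scene
red 50 [557.6 -86.3] [19.2  9.3] 0.9 z 0.109
red 19 [520.7  58.6] [12.3  7.3] 5.1 z 0.058
red 64 [572.1  59.3] [17.4 21.1] 83.9 z 0.071
tin 105 [521.5 -80.6] [36.7 24. ] 19.4 z 0.048
tin 175 [522.5 -25.8] [44.4 29. ] 2.1 z 0.048
```

```bash
python3 -m jog '[{"gripper":1,"dx":0,"dy":0.003,"dz":-0.04,"rx":0,"ry":0,"rz":0},{"gripper":1,"dx":0,"dy":0.003,"dz":-0.068,"rx":0,"ry":0,"rz":0},{"gripper":1,"dx":0,"dy":0.003,"dz":-0.068,"rx":0,"ry":0,"rz":0},{"gripper":1,"dx":-0.02,"dy":0.003,"dz":-0.068,"rx":0,"ry":0,"rz":0},{"gripper":1,"dx":-0.03,"dy":0.003,"dz":-0.068,"rx":0,"ry":0,"rz":0},{"gripper":1,"dx":-0.037,"dy":0.003,"dz":-0.068,"rx":0,"ry":0,"rz":0},{"gripper":1,"dx":-0.042,"dy":0.003,"dz":-0.068,"rx":0,"ry":0,"rz":0},{"gripper":1,"dx":-0.045,"dy":0.003,"dz":-0.068,"rx":0,"ry":0,"rz":0},{"gripper":1,"dx":-0.045,"dy":0.003,"dz":-0.068,"rx":0,"ry":0,"rz":0}]' 40
cat > chk.py <<'E'
from fit import *
p,r=tool(); print(p,get_obs()['contact_force'].round(1))
for n in('wrist','top','scene'):
    c=cam(n);P=cloud(c); z=P[...,2]; x,y=P[...,0],P[...,1]; im=c['pixels'].astype(int); print(n)
    blobs((im[...,2]>1.8*im[...,1])&(im[...,2]>80)&(z>.05)&(z<.12)&(x>.48)&(x<.7)&(y<.1)&(y>-.25),P,'red',6)
    blobs((z>.079)&(z<.088)&(x>.51)&(x<.575)&(y<-.16)&(y>-.22),P,'post',8)
    if n=='scene': save('fin',cv2.resize(c['pixels'][130:330,110:390],None,fx=2.5,fy=2.5))
E
python3 chk.py
```

```text
t: 45.35
eef_pos: [0.5608, -0.0885, 0.0982]
tool_rot: [0.524, 0.476, 0.526, -0.471]
contact_force: [0.4, 0.8, 0.2]
gripper_width: 0.001
[ 0.56078748 -0.08847232  0.09818583] [0.4 0.8 0.2]
wrist
red 806 [538.  -83.6] [13.2 15.2] 64.1 z 0.11
top
red 58 [522.2  60.9] [17.3 17.1] 2.3 z 0.07
scene
red 60 [525.3  60.8] [20.8 16.4] 6.9 z 0.071
post 86 [ 545.9 -187.2] [24.3 25.6] 77.9 z 0.082
```

```bash
python3 -m jog '[{"gripper":1,"dx":-0.001,"dy":0,"dz":0,"rx":0,"ry":0,"rz":0},{"gripper":1,"dx":-0.002,"dy":0,"dz":0,"rx":0,"ry":0,"rz":0},{"gripper":1,"dx":-0.002,"dy":0,"dz":0,"rx":0,"ry":0,"rz":0}]' 40
python3 -m jog '[{"gripper":1,"dx":0.02,"dy":0,"dz":0,"rx":0,"ry":0,"rz":0},{"gripper":1,"dx":0.04,"dy":0,"dz":0.01,"rx":0,"ry":0,"rz":0},{"gripper":1,"dx":0.05,"dy":0,"dz":0.05,"rx":0,"ry":0,"rz":0},{"gripper":1,"dx":0.06,"dy":0.02,"dz":0.1,"rx":0,"ry":0,"rz":0},{"gripper":1,"dx":0.06,"dy":0.05,"dz":0.15,"rx":0,"ry":0,"rz":0},{"gripper":1,"dx":0.06,"dy":0.09,"dz":0.17,"rx":0,"ry":0,"rz":0},{"gripper":1,"dx":0.06,"dy":0.13,"dz":0.17,"rx":0,"ry":0,"rz":0},{"gripper":1,"dx":0.06,"dy":0.17,"dz":0.17,"rx":0,"ry":0,"rz":0},{"gripper":1,"dx":0.06,"dy":0.2,"dz":0.17,"rx":0,"ry":0,"rz":0},{"gripper":1,"dx":0.06,"dy":0.2,"dz":0.17,"rx":0,"ry":0,"rz":0}]' 40
cat >> chk.py <<'E'
for n in('top','scene'):
    c=cam(n);P=cloud(c); z=P[...,2]; x,y=P[...,0],P[...,1]; print(n)
    blobs((z>.085)&(z<.105)&(y<-.23)&(x>.4)&(x<.65),P,'crate',200)
    blobs((z>.044)&(z<.052)&(x<.6)&(x>.45)&(y>-.13)&(y<.03),P,'tinparts',20)
E
python3 chk.py
```

```text
t: 45.8
eef_pos: [0.5591, -0.0885, 0.0978]
tool_rot: [0.524, 0.476, 0.526, -0.471]
contact_force: [2.4, -1.0, -0.9]
gripper_width: 0.004
t: 46.8
eef_pos: [0.6175, 0.1183, 0.2671]
tool_rot: [0.525, 0.474, 0.529, -0.469]
contact_force: [-0.3, 0.4, 0.9]
gripper_width: -0.0
[0.61753404 0.11832373 0.26707006] [-0.3  0.4  0.9]
wrist
red 284 [520.6  61.3] [21.9 20.1] 7.5 z 0.07
top
red 42 [535.5 -87.2] [14.9 20.5] 46.9 z 0.109
red 61 [520.1  60.8] [18.2 17.1] 1.8 z 0.07
post 86 [ 541.9 -185.3] [21.8 24.5] 0.5 z 0.082
scene
red 71 [536.9 -88.3] [16.8 15.5] 47.1 z 0.109
red 58 [522.8  60.4] [20.  16.5] 5.8 z 0.07
post 84 [ 545.7 -188.3] [25.6 22.9] 51.2 z 0.082
top
crate 449 [ 584.6 -310.3] [50.4 50.4] 4.9 z 0.095
crate 437 [ 510.4 -313. ] [49.8 50.1] 6.0 z 0.095
crate 472 [ 443.1 -322.6] [50.7 53. ] 4.2 z 0.095
tinparts 93 [546.8 -20.6] [20.2 30. ] 1.8 z 0.048
tinparts 84 [551.9 -76.4] [17.9 27.7] 1.0 z 0.048
tinparts 93 [512.8 -79.9] [21.3 27.9] 7.9 z 0.048
tinparts 83 [508.4 -25.2] [17.5 27.4] 1.4 z 0.048
scene
crate 401 [ 444.1 -323.9] [53.7 52.5] 5.7 z 0.095
crate 291 [ 590.3 -612.2] [ 68.2 138.2] 39.7 z 0.095
crate 450 [ 513.1 -314.1] [54.3 52.5] 5.1 z 0.095
crate 478 [ 588.3 -311.1] [54.2 52.2] 3.6 z 0.095
tinparts 23 [505.1 -29.1] [ 5.9 26.4] 6.0 z 0.048
tinparts 130 [551.5 -79.1] [30.4 31.4] 4.6 z 0.048
tinparts 133 [546.  -23.9] [28.6 35. ] 89.5 z 0.049
```

View pics/fin.png

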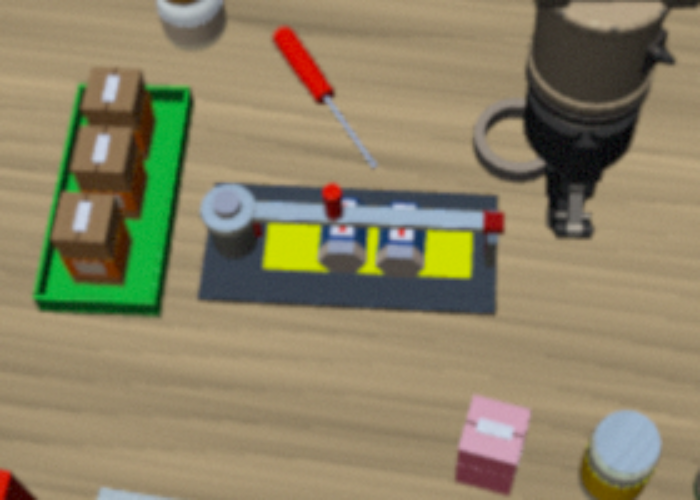

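```bash
python3 -c "
from station import *
print(hand_in())"
```

```text
the job is handed in; nothing more can be done
None
```

I finished all three steps in order, in about 47 s of robot time, and handed the job in; it reports no verdict.

**Cartons:** All three orange-banded cartons stand upright in the green crate, with tops at 0.095 m in both fixed cameras. The two pink look-alikes were left alone.

**Tins:** Only two tins were present, and one was knocked aside early on, so I measured it again before picking it up. I rolled both label up, one by 180° and one by 120°. They lie at about (0.530, -0.024) and (0.534, -0.080), with tops at 0.048 m. That puts both within about 5 mm of the strip's centre line and 3° of front-to-back.

**Lock collar:** The knob slipped out of the pads at about 1.66 rad. I pushed it the rest of the way with closed fingers. The bar's tip is now over the red stripe, and I work the joint out at about 1.86 rad. I measured this from the camera images, because the joint has no direct reading.

**Last checks:**
- **Robot and tins:** the arm is clear of everything, and the tins did not move when the bar swung over.
- **Bystanders:** I only looked at these. None seemed to have shifted in the last picture, but it shows only part of the table and I did not measure them again at the end.
- **Cameras:** the two fixed cameras disagree by about 3 mm, which is well inside the tolerances.

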